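Ready the bookshop's prize-draw tub

ROBOT

A 7-joint arm with a two-finger parallel gripper is mounted at the origin on the work surface. World frame = base frame: x ahead of the robot, y to its left, z up, the work surface at z = 0. Lengths are in m, angles in rad, forces in N, time in s.
With the tool pointing down it reaches from about 0.4 to 0.85 m from the base axis. Payload 4.5 kg.
Tool frame: the origin (TCP) lies between the finger pads; the fingertips stand r.tip_reach ahead of it and the grasp point (between the pads) lies 3 mm ahead of it (r.tip_reach is the distance from the TCP to the fingertips, in m); z points along the fingers, y is the line along which they close (so a half turn about z gives the same grasp; the last joint's range is limited). The gripper opens to 88 mm and grips with 3 to 60 N. Pads are 18 mm wide; open, the fingers measure 123 mm over their backs; the gripper's body (75 mm by 187 mm) begins 45 mm behind the grasp point.
Start: joints at [1.154, 0.689, -0.195, 1.565, 0.157, 0.902, -0.215], TCP at [0.272, -0.563, 0.261] pointing down, gripper open.
Joint ranges: [-3.01, 3.01], [-0.46, 2.08], [-1.47, 1.51], [0.13, 2.56], [-1, 4.14], [0.04, 2.09], [-2.66, 2.66]. Speed limits (rad/s): [2.57, 2.57, 3.14, 3.14, 3.14, 3.14, 3.14].

INTERFACE

Orientations are given as a unit quaternion [x, y, z, w].
In Python, from plant import r gives the robot as it stands.
- The arm moves only by the tool step_arm, never from a script. Its argument "motion" is a list of rows, each an object with "dp": the shift along the tool's x, y, z in mm, a list of three; "twist": the turn, a rotation vector about the tool's x, y, z in rad, a list of three; "hand": the opening, from -1 (shut) to 1 (fully open). In form: [{"dp": [dx, dy, dz], "twist": [rx, ry, rz], "hand": hand}, ...]. A call has 1 to 5 rows; each row is the pose to reach, as a shift and turn from the pose commanded when the call began, along the tool's axes at that moment; what a row does not reach only later rows make up. A row lasts 1/8 s, in which the tool goes at most 62.5 mm and 10.7 degrees, less where a joint would pass 70% of its speed; a pose out of reach is approached as far as the arm can. A call with a gripper value outside its range is refused whole. The fingers move at their own pace and stop on an object; "force" is the grip in N (left out, the last holds). Time passes only in rows, so rows that repeat a pose let the fingers close. It gives the time, the measured TCP pose, the force, the opening and the grip force at its end, in the units of the state.
- r.get_state(): the state, without advancing time (a new reading comes with each control period).
- r.snapshot(name): name is "scene" or "top" or "wrist"; returns a dict with "pixels" (420x560x3 uint8, red, green, blue), "depth" (420x560 float32, m along the optical axis (not along the pixel's ray), 0 where there is no reading), "fx", "fy", "cx", "cy" (pixels), "D" ([k1, k2, p1, p2, k3] as OpenCV has them; the pictures are not rectified), "xyz" and "orientation" of the camera in the world; the wrist camera has in their place "mount" (4x4, takes a point from camera to tool coordinates, whose origin is the TCP and whose axes are the flange's). Camera axes: x right, y down, z forward; pixel columns grow to the right and rows downward; lengths in m; the calibration is good to about 2 mm. A picture is of the moment at which its call begins: read the wrist's pose just before it.
- r.finish_job(): hands the job in; it is judged then, once.
Trained networks look in the newest picture that a camera, given by its name, has taken for a name from the list of things; names that differ only in an ending like _2 or _b are one class to them, and where a whole thing is asked for, a point or a joint stands for the part that bears it (a point fixed in the world has none). Each returns a list of dicts, best first, with "score" (0 to 1); they miss things now and then, are a little off and sometimes report something else, mostly with a low value. They report only what shows in the picture. A call takes as long as a camera call. They do not tell look-alikes from the thing itself.
- r.search_frame(camera, thing): "at" ([x, y, z] in m, in the coordinates of the camera as it stood for that picture, good to about 4 mm: the middle of the surface that is visible of it).
The state is a dict: "clock": time; "q": joint angles; "qd": joint speeds; "joint_torque": joint torques, N m; "tool_pos": TCP position; "eef_rot": TCP orientation; "contact_force": force on the tool from outside, world axes, zero at the start; "moment": the same for the moment, N m; "opening": opening from 0.0 (shut) to 1.0 (fully open); "finger_force": force on a finger pad.
Only numpy, scipy, OpenCV 4.12 (cv2) and the standard library are available. Lean on these libraries where they do the work, as an engineer would, in place of code of your own. Each camera call takes 0.05 s, during which the arm holds its last target. There are 200 camera calls.

TASK

Get the prize-draw tub on the shop counter ready. While it is still empty, brush it out with the long brush from the caddy: hold the bristles against the inside of the wall and run the brush from the floor up to the rim and back down, three full strokes or more, then stand it back in the caddy, foot down. Next put all the wooden draw beads in the tub and mix them with the wooden stirring stick, its foot right down among the beads near the floor, going at least three full turns round the tub; then stand the stick back in the caddy, foot down, leaving the beads in the tub and the mug, tin, candle and other things on the counter where they are.

Things in the scene. Friction and masses are not known exactly. Their poses are not given: they have to be found in the camera images.
- tub: white open ceramic tub, round with straight walls, fixed to the counter: outer diameter 160 mm, inner diameter 150 mm, 80 mm high, inner floor 6 mm above the origin. Glazed, slippery (friction 0.15). Stirring close to the wall (stick 50 mm from the tub's axis) drives the beads freely; nearer in they may wedge. Origin: centre of the underside, z up. Looks the same all round.
- tub_side0 (a point): unmarked point on the tub's inner floor, 38 mm from its axis along the tub's +x (one of three, 120 degrees apart, that a full turn of stirring passes)
- tub_side1 (a point): the same, 120 degrees on (anticlockwise from above)
- tub_side2 (a point): the same, 240 degrees on
- caddy: white open tool caddy, fixed, 56 (x) by 150 (y) by 90 mm high, floor 6 mm above the origin, walls 6 mm. Two dividers 81 mm high make three cells in a row along its y, 44 (x) by 42 (y) mm inside, centred at y = -48, 0, +48 mm. Brush and stick stand in the outer two (either way round); the middle one is empty. Tools may go back in any cell. Origin: centre of the underside, z up.
- brush: long bottle brush, upright, 152 mm, 70 g. Origin: centre of its flat foot; z up along it to the grip. From the foot: core 28 mm across, 60 mm high, with grey bristle rings 40 mm across (bristles yield, they do not collide); steel stem 12 mm across; square grey grip 20 by 20 mm from 88 to 152 mm, its flats facing the brush's own x and y (within 0.3 rad of the caddy's x and y).
- stick: wooden stirring stick, upright, 152 mm, 70 g. Origin: centre of its foot; z up along it. Foot 25 mm across, 32 mm high, 14 mm at its end; stem 14 mm across; square grip 20 by 20 mm from 88 to 152 mm, its flats facing the stick's own x and y (within 0.3 rad of the caddy's x and y).
- bead0: natural wood barrel bead, 38 mm in diameter at its belly, 32 mm high, flat ends 30 mm in diameter, about 30 g, waxed and slippery. Stands on the counter on a flat end at the start. Origin: centre of one flat end (the lower one at the start), z along its axis to the other end. Three to five of the five beads are there.
- bead1: natural wood barrel bead, 38 mm in diameter at its belly, 32 mm high, flat ends 30 mm in diameter, about 30 g, waxed and slippery. Stands on the counter on a flat end at the start. Origin: centre of one flat end (the lower one at the start), z along its axis to the other end. Three to five of the five beads are there.
- bead2: natural wood barrel bead, 38 mm in diameter at its belly, 32 mm high, flat ends 30 mm in diameter, about 30 g, waxed and slippery. Stands on the counter on a flat end at the start. Origin: centre of one flat end (the lower one at the start), z along its axis to the other end. Three to five of the five beads are there.
- bead3: natural wood barrel bead, 38 mm in diameter at its belly, 32 mm high, flat ends 30 mm in diameter, about 30 g, waxed and slippery. Stands on the counter on a flat end at the start. Origin: centre of one flat end (the lower one at the start), z along its axis to the other end. Three to five of the five beads are there.
- bead4: natural wood barrel bead, 38 mm in diameter at its belly, 32 mm high, flat ends 30 mm in diameter, about 30 g, waxed and slippery. Stands on the counter on a flat end at the start. Origin: centre of one flat end (the lower one at the start), z along its axis to the other end. Three to five of the five beads are there.
- mug: bystander: blue mug, 76 mm in diameter, 90 mm high, handle at its +y (62 mm from the axis in all). Origin under its centre.
- tin: bystander: low round aluminium tin, 52 mm in diameter, 28 mm high, standing among the beads. Origin under its centre.
- candle: bystander: amber glass candle jar, 56 mm in diameter, 70 mm high. Origin under its centre.
Things that resemble listed ones, but are neither listed nor needed, are in the scene too. What is shaped like the bead3 but black or blue is not meant.

How it is judged:
By the outcome, as a careful person would: the job done as asked, in the order asked, and still so for the second after the job is handed in, with the robot touching nothing.
Of bead0, bead1, bead2, bead3, bead4 only 3 to 5 are there at a start; the rules pass over those that are not, and their reading is None.
At some moment in a run one of bead0, bead1, bead2, bead3, bead4 may be knocked a few centimetres aside while the robot is not near it.
It also fails if it takes over 210 s, if anything falls off the work surface, if the arm or the gripper's body presses on something with over 40 N, if the wrist force passes 120 N, or if a joint passes its speed limit or range.

## Working session

There is one attempt and no reset: what is moved stays moved. The work goes in short steps, Python scripts to look and compute and a tool call to move; the robot and the scene stay as the last step left them, time stands still between calls to the robot, and variables do not carry over. Pictures are saved under pics/ and viewed, at most 14 in all, crops included, and the job is handed in when it is done.

Besides the shell and the picture viewer there is one more tool, called as name(argument=value, ...) on one line, values as JSON. step_arm: Moves the arm, as the interface text tells. Its arguments: {"type":"object","properties":{"motion":{"type":"array"},"force":{"type":"number"}},"required":["motion"]}

```bash
mkdir -p pics
cat > h.py <<'E'
import numpy as np, cv2
from scipy.spatial.transform import Rotation as R
from plant import r
def cam(name):
    s=r.get_state(); d=r.snapshot(name)
    if 'mount' in d:
        T=np.eye(4);T[:3,:3]=R.from_quat(s['eef_rot']).as_matrix();T[:3,3]=s['tool_pos'];T=T@np.array(d['mount'])
    else:
        T=np.eye(4);o=np.array(d['orientation']);T[:3,:3]=o if o.shape==(3,3) else R.from_quat(o).as_matrix();T[:3,3]=d['xyz']
    d['T']=T; return d
def find(name,d,things,n=6):
    for t in things:
        for x in r.search_frame(name,t)[:n]:
            p=np.array(x['at']);w=d['T'][:3,:3]@p+d['T'][:3,3]
            K=np.array([[d['fx'],0,d['cx']],[0,d['fy'],d['cy']],[0,0,1]])
            uv=cv2.projectPoints(p.reshape(1,3),np.zeros(3),np.zeros(3),K,np.array(d['D']))[0].ravel()
            print(t,round(x['score'],2),w.round(3),uv.round())
def world(d):
    K=np.array([[d['fx'],0,d['cx']],[0,d['fy'],d['cy']],[0,0,1]])
    h,w=d['depth'].shape
    u=np.stack(np.meshgrid(np.arange(w),np.arange(h)),-1).reshape(-1,1,2).astype(np.float64)
    n=cv2.undistortPoints(u,K,np.array(d['D'])).reshape(h,w,2)
    P=np.dstack([n,np.ones((h,w))])*d['depth'][...,None]
    return P@d['T'][:3,:3].T+d['T'][:3,3]
def save(d,f,crop=None,s=1):
    im=d['pixels'][...,::-1]
    if crop: a,b,c,e=crop; im=im[b:e,a:c]
    cv2.imwrite('pics/'+f,cv2.resize(im,None,fx=s,fy=s,interpolation=cv2.INTER_CUBIC))
E
python3 - <<'E'
from h import *
s=r.get_state();print(s,r.tip_reach)
for c in ['top','scene']:
    d=cam(c);print(c,d['T'].round(3),d['fx']);save(d,c+'1.png',s=1.4)
    np.savez(c+'.npz',**{k:d[k] for k in d})
    find(c,d,['tub','caddy','brush','stick','bead0','mug','tin','candle'])
E
```

```text
{'clock': 0.0, 'q': array([ 1.15378372,  0.68996827, -0.19451514,  1.56629797,  0.15728759,
        0.90250829, -0.21504194]), 'qd': array([-0.0001496 , -0.00119501, -0.00088302, -0.00218834,  0.00133773,
       -0.00034892, -0.00160219]), 'joint_torque': array([-8.10947877e-04, -5.27576745e+01, -1.26721054e+00, -1.53431797e+01,
       -5.27002453e-02,  6.59472644e-03,  1.74045458e-04]), 'tool_pos': array([ 0.27202259, -0.56206173,  0.2599321 ]), 'eef_rot': array([ 9.74688458e-01,  2.23565668e-01, -2.58700078e-04, -8.57754812e-04]), 'contact_force': array([-0.16961656, -0.54114255, -0.05068165]), 'moment': array([ 0.02112729, -0.00245083,  0.01790005]), 'finger_force': 0.0, 'opening': 0.9990509877352822} 0.022
top [[ 0.005 -0.995  0.101  0.441]
 [-1.    -0.003  0.014 -0.061]
 [-0.013 -0.101 -0.995  1.302]
 [ 0.     0.     0.     1.   ]] 492.24018153682874
tub 0.56 [0.583 0.052 0.004] [241. 208.]
caddy 0.84 [0.504 0.302 0.068] [138. 236.]
caddy 0.16 [0.586 0.054 0.007] [240. 206.]
brush 0.7 [0.495 0.236 0.1  ] [161. 239.]
brush 0.59 [ 0.576 -0.381  0.033] [407. 209.]
brush 0.56 [ 0.43
[... 677 characters left out ...]
8 [0.519 0.282 0.055] [392. 190.]
caddy 0.51 [0.498 0.239 0.132] [377. 162.]
brush 0.72 [0.498 0.241 0.129] [377. 163.]
stick 0.5 [0.524 0.33  0.127] [414. 164.]
stick 0.42 [ 0.465 -0.198  0.024] [211. 214.]
bead0 0.86 [ 0.624 -0.453  0.028] [102. 266.]
bead0 0.76 [ 0.535 -0.443  0.024] [111. 243.]
bead0 0.74 [ 0.444 -0.362  0.022] [147. 219.]
bead0 0.7 [ 0.579 -0.205  0.027] [212. 238.]
bead0 0.69 [ 0.681 -0.228  0.025] [206. 266.]
bead0 0.65 [ 0.466 -0.197  0.025] [212. 214.]
mug 0.8 [0.742 0.084 0.062] [351. 248.]
mug 0.48 [ 0.679 -0.223  0.024] [209. 266.]
tin 0.9 [ 0.533 -0.298  0.026] [173. 234.]
tin 0.73 [ 0.445 -0.364  0.027] [146. 218.]
candle 0.67 [ 0.771 -0.089  0.052] [276. 272.]
```

View pics/top1.png

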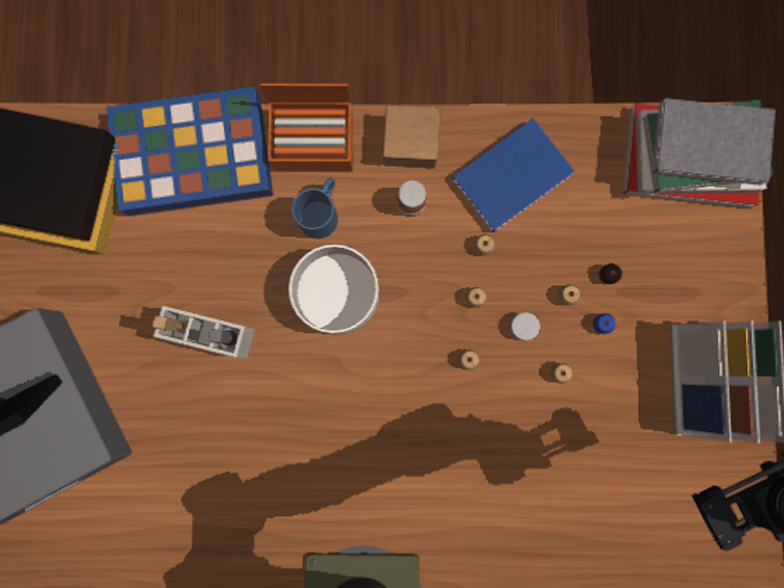

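View pics/scene1.png

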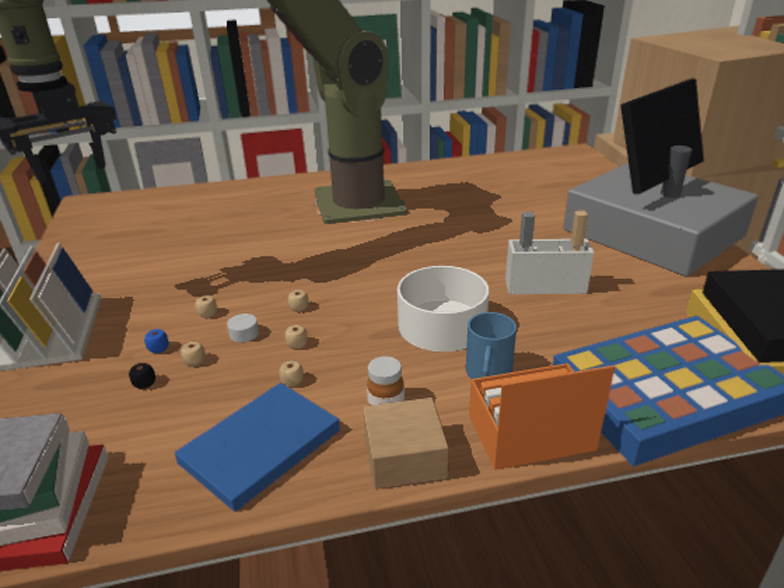

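```bash
cat > fit.py <<'E'
from h import *
import sys
from scipy.optimize import least_squares
def circ(p):
    f=lambda q:np.hypot(p[:,0]-q[0],p[:,1]-q[1])-q[2]
    s=least_squares(f,[*p.mean(0)[:2],.07],loss='soft_l1',f_scale=.002);return s.x
E
python3 - <<'E'
from fit import *
for c in ['top','scene']:
    d=dict(np.load(c+'.npz'));P=world(d);d['pixels']
    X,Y,Z=P[...,0],P[...,1],P[...,2];ok=d['depth']>0
    t=ok&(abs(X-.578)<.1)&(abs(Y-.05)<.1)&(abs(Z-.08)<.006)
    print(c,'tub rim',circ(P[t]).round(4),t.sum(),P[t][:,2].mean())
    # caddy rims
    t=ok&(abs(X-.51)<.08)&(abs(Y-.285)<.12)&(abs(Z-.088)<.008)
    rr=cv2.minAreaRect(P[t][:,:2].astype(np.float32)*1000);print('caddy',rr,t.sum())
    for nm,x,y in (('g1',.497,.238),('g2',.52,.331)):
        t=ok&(abs(X-x)<.03)&(abs(Y-y)<.03)&(Z>.143)&(Z<.165)
        print(nm,P[t].mean(0) if t.sum() else None,t.sum(),cv2.minAreaRect(P[t][:,:2].astype(np.float32)*1000) if t.sum()>3 else '')
    # beads
    t=(ok&(Z>.022)&(Z<.045)&(Y<-.15)&(X>.35)).astype(np.uint8)
    n,l,st,ce=cv2.connectedComponentsWithStats(t)
    for i in range(1,n):
        if st[i,4]>40:
            m=l==i;p=P[m&(Z>np.percentile(Z[m],60)-.003)];print('obj',ce[i].round(),st[i,4],p.mean(0).round(4),np.median(d['pixels'][m],0))
E
```

```text
top tub rim [0.5797 0.051  0.0771] 424 0.07964288836835418
caddy ((501.8152770996094, 285.7040100097656), (150.40557861328125, 55.634605407714844), 75.88664245605469) 406
g1 [0.4913811  0.23876105 0.15660353] 83 ((491.4249267578125, 239.98361206054688), (19.34642791748047, 19.381921768188477), 81.2215805053711)
g2 [0.51324708 0.3308074  0.15590172] 86 ((513.640625, 332.2680358886719), (19.861236572265625, 19.606327056884766), 76.8121337890625)
obj [484. 125.] 968 [ 0.7999 -0.5847  0.031 ] [89. 42. 39.]
obj [367. 124.] 2645 [ 0.8037 -0.2815  0.0251] [ 52.  78. 125.]
obj [346. 174.] 151 [ 0.6687 -0.226   0.0323] [164. 130.  93.]
obj [437. 195.] 164 [ 0.615  -0.4577  0.0324] [33.  25.5 24. ]
obj [407. 210.] 159 [ 0.5762 -0.3805  0.0325] [166. 130.  93.]
obj [340. 212.] 159 [ 0.5706 -0.2095  0.0325] [164. 127.  91.]
obj [375. 233.] 311 [ 0.517  -0.299   0.0288] [184. 177. 173.]
obj [432. 231.] 161 [ 0.5228 -0.4427  0.0326] [ 47.  69. 136.]
obj [489. 263.] 362 [ 0.4408 -0.5812  0.0396] [84. 75. 71.]
obj [335. 256.] 161 [ 0.4547 -0.1961  0.0326] [161. 126.  90.]
obj [401. 266.] 171 [ 0.431
[... 608 characters left out ...]
107.]
obj [146. 216.] 116 [ 0.4342 -0.3629  0.031 ] [163. 135.  99.]
obj [173. 230.] 220 [ 0.5183 -0.2972  0.0272] [177. 176. 173.]
obj [ 30. 242.] 151 [ 0.4957 -0.6256  0.0395] [93. 78. 42.]
obj [211. 237.] 132 [ 0.5734 -0.2083  0.0309] [173.5 146.5 110. ]
obj [  9. 245.] 154 [ 0.4948 -0.671   0.0398] [32. 48. 39.]
obj [110. 240.] 134 [ 0.5247 -0.4437  0.0309] [ 46.   79.5 142.5]
obj [136. 249.] 142 [ 0.5785 -0.3816  0.031 ] [169.  141.  104.5]
obj [207. 263.] 159 [ 0.6725 -0.2247  0.031 ] [171. 144. 108.]
obj [100. 265.] 167 [ 0.6175 -0.4576  0.0313] [24. 23. 25.]
obj [182. 314.] 4384 [ 0.8115 -0.2845  0.024 ] [ 56.  92. 139.]
obj [ 39. 368.] 1647 [ 0.8855 -0.5267  0.0303] [105.  45.  41.]
```

The top view (1.4× scale) shows:
- The tub at (333,289).
- The caddy at (203,331), with a wooden-tan grip at (170,322), which is the stick, and a grey grip at (222,333), which is the brush.
- Five natural wood beads at (485,244), (477,297), (571,294), (470,359) and (563,373).
- Look-alikes, one black at (611,273) and one blue at (604,323), both excluded by colour. The tin is at (525,326).

The scene view agrees with this.

```bash
cat >> h.py <<'E'
def plan(p,yaw=None,dn=True):
    """dp (mm) and twist to world TCP p, tool pointing down with tool x at yaw (rad)"""
    s=r.get_state();M=R.from_quat(s['eef_rot']);x=M.as_matrix()[:,0]
    if yaw is None: yaw=np.arctan2(x[1],x[0])
    G=R.from_matrix(np.array([[np.cos(yaw),np.sin(yaw),0],[np.sin(yaw),-np.cos(yaw),0],[0,0,-1]]).astype(float))
    print('dp',(M.inv().apply(np.array(p)-s['tool_pos'])*1000).round(1),'twist',(M.inv()*G).as_rotvec().round(3),'yaw now',round(float(np.arctan2(x[1],x[0])),3),'pos',s['tool_pos'].round(4),'t',round(s['clock'],2))
E
python3 - <<'E'
from h import *
d=dict(np.load('top.npz'))
save(d,'crop1.png',(90,150,460,290),2.1)
print(r.snapshot('wrist')['mount'])
plan([.4915,.240,.26],np.radians(76))
plan([.4915,.240,.26],np.radians(-104))
E
```

```text
[[-1.66862002e-03 -9.63355047e-01 -2.68224290e-01  6.92819334e-02]
 [ 9.99998560e-01 -1.52489469e-03 -7.44163131e-04 -3.75141537e-04]
 [ 3.07879513e-04 -2.68225146e-01  9.63356204e-01 -1.24792129e-01]
 [ 0.00000000e+00  0.00000000e+00  0.00000000e+00  1.00000000e+00]]
dp [ 547.  -626.9    0.7] twist [ 0.     0.    -0.876] yaw now 0.451 pos [ 0.2723 -0.5626  0.2608] t 0.95
dp [ 547.  -626.9    0.7] twist [ 0.    -0.     2.266] yaw now 0.451 pos [ 0.2723 -0.5626  0.2608] t 0.95
```

View pics/crop1.png

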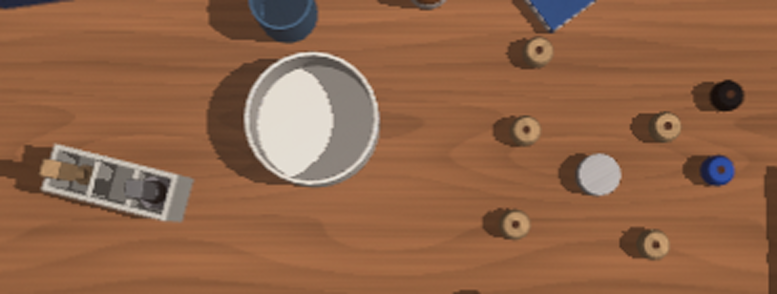

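The crop (2.1×) confirms the tools: the tan stick grip is at (65,170) and the grey brush grip with its dark brush is at (145,190). The natural beads are at (539,51), (526,130), (667,126), (515,224) and (655,244). The black bead (727,95) and the blue one (718,170) are rejected. I'll start with the brush.

step_arm(motion=[{"dp": [37,-42,0],"twist": [0,0,0],"hand": 1},{"dp": [73,-84,0],"twist": [0,0,0],"hand": 1},{"dp": [110,-126,0],"twist": [0,0,0],"hand": 1},{"dp": [146,-167,0],"twist": [0,0,0],"hand": 1},{"dp": [182,-209,0],"twist": [0,0,0],"hand": 1}])

```text
clock: 1.58
tool_pos: [0.3457, -0.2936, 0.261]
eef_rot: [0.975, 0.223, 0.001, 0.0]
contact_force: [-0.0, 1.1, -0.3]
opening: 0.999
finger_force: 0.0
```

step_arm(motion=[{"dp": [37,-42,0],"twist": [0,0,0],"hand": 1},{"dp": [73,-84,0],"twist": [0,0,0],"hand": 1},{"dp": [110,-126,0],"twist": [0,0,0],"hand": 1},{"dp": [146,-167,0],"twist": [0,0,0],"hand": 1},{"dp": [182,-209,0],"twist": [0,0,0],"hand": 1}])

```text
clock: 2.2
tool_pos: [0.4185, -0.026, 0.261]
eef_rot: [0.975, 0.223, 0.001, 0.0]
contact_force: [1.1, 0.2, 0.3]
opening: 0.999
finger_force: 0.0
```

step_arm(motion=[{"dp": [37,-42,0],"twist": [0,0,-0.175],"hand": 1},{"dp": [73,-84,0],"twist": [0,0,-0.35],"hand": 1},{"dp": [110,-126,0],"twist": [0,0,-0.525],"hand": 1},{"dp": [146,-167,0],"twist": [0,0,-0.7],"hand": 1},{"dp": [182,-209,0],"twist": [0,0,-0.876],"hand": 1}])

```text
clock: 2.82
tool_pos: [0.4911, 0.2414, 0.2609]
eef_rot: [0.786, 0.618, 0.0, 0.0]
contact_force: [0.9, 0.2, -1.0]
opening: 1.001
finger_force: 0.0
```

Run:
```python
from fit import *
d=cam('wrist');save(d,'w1.png',s=1.2)
P=world(d);X,Y,Z=P[...,0],P[...,1],P[...,2];ok=d['depth']>0
for nm,x,y in (('brush',.492,.239),('stick',.514,.331)):
    t=ok&(abs(X-x)<.03)&(abs(Y-y)<.03)&(Z>.146)&(Z<.17)
    if t.sum()>10: print(nm,P[t].mean(0).round(4),t.sum(),cv2.minAreaRect(P[t][:,:2].astype(np.float32)*1000))
t=ok&(abs(X-.51)<.08)&(abs(Y-.285)<.12)&(abs(Z-.09)<.004)
print(cv2.minAreaRect(P[t][:,:2].astype(np.float32)*1000))
plan([.4915,.24,.26],np.radians(76))
```

```text
brush [0.4912 0.2426 0.1577] 727 ((490.9410095214844, 241.18667602539062), (20.21408462524414, 19.926422119140625), 82.19131469726562)
stick [0.5132 0.3341 0.1585] 894 ((513.124267578125, 334.3633117675781), (19.739519119262695, 20.019655227661133), 79.39791870117188)
((501.414794921875, 286.4519348144531), (150.1887969970703, 56.20299530029297), 75.86563873291016)
dp [-11.    2.1   1.4] twist [ 0.001 -0.011  0.019] yaw now 1.346 pos [0.4919 0.2512 0.2615] t 2.88
```

View pics/w1.png

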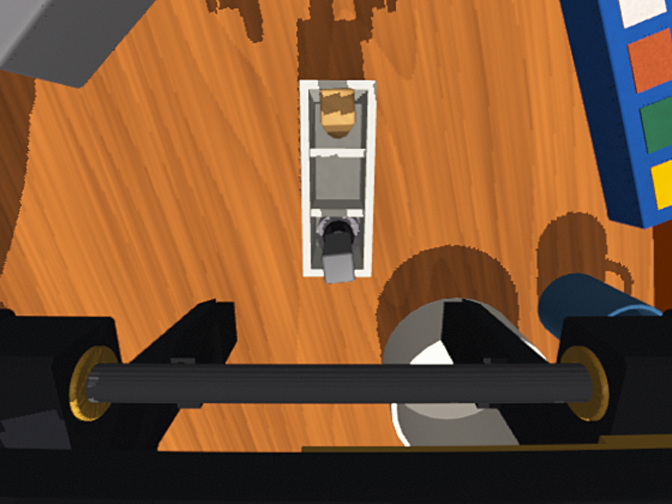

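The wrist view shows the brush grip at (338,262) in the near cell and the stick at (338,110). The arm was still settling when the picture was taken, so I'll plan the descent now.

step_arm(motion=[{"dp": [0,0,0],"twist": [0,0,0],"hand": 1},{"dp": [0,0,0],"twist": [0,0,0],"hand": 1}])

```text
clock: 3.12
tool_pos: [0.4905, 0.2379, 0.2605]
eef_rot: [0.789, 0.615, -0.001, 0.001]
contact_force: [0.8, -0.8, 1.0]
opening: 1.001
finger_force: 0.0
```

Run:
```python
from fit import *
d=cam('wrist');save(d,'w2.png')
P=world(d);X,Y,Z=P[...,0],P[...,1],P[...,2];ok=d['depth']>0
for nm,x,y in (('brush',.492,.239),('stick',.514,.331)):
    t=ok&(abs(X-x)<.03)&(abs(Y-y)<.03)&(Z>.15)&(Z<.17)
    if t.sum()>10: print(nm,P[t].mean(0).round(4),t.sum(),cv2.minAreaRect(P[t][:,:2].astype(np.float32)*1000))
plan([.4912,.2402,.123],np.radians(82))
```

```text
brush [0.4912 0.2421 0.1582] 697 ((490.9055480957031, 240.90188598632812), (20.386913299560547, 19.990402221679688), 82.6336669921875)
stick [0.5131 0.3339 0.1585] 937 ((513.16943359375, 334.11724853515625), (20.272445678710938, 19.915613174438477), 78.35003662109375)
dp [  2.8   0.  137.6] twist [ 0.     0.002 -0.107] yaw now 1.324 pos [0.4905 0.2377 0.2606] t 3.17
```

step_arm(motion=[{"dp": [3.4,0,30],"twist": [0,0,-0.11],"hand": 1},{"dp": [3.4,0,60],"twist": [0,0,-0.11],"hand": 1},{"dp": [3.4,0,90],"twist": [0,0,-0.11],"hand": 1},{"dp": [3.4,0,120],"twist": [0,0,-0.11],"hand": 1},{"dp": [3.4,0,136],"twist": [0,0,-0.11],"hand": 1}])

```text
clock: 3.8
tool_pos: [0.4911, 0.2411, 0.1236]
eef_rot: [0.754, 0.657, -0.001, 0.0]
contact_force: [0.0, 0.4, 0.1]
opening: 1.001
finger_force: 0.0
```

step_arm(motion=[{"dp": [0,0,0],"twist": [0,0,0],"hand": 1},{"dp": [0,0,0],"twist": [0,0,0],"hand": -1},{"dp": [0,0,0],"twist": [0,0,0],"hand": -1},{"dp": [0,0,0],"twist": [0,0,0],"hand": -1},{"dp": [0,0,0],"twist": [0,0,0],"hand": -1}], force=40)

```text
clock: 4.42
tool_pos: [0.4916, 0.2431, 0.125]
eef_rot: [0.753, 0.658, 0.0, 0.0]
contact_force: [0.3, -0.1, 0.8]
opening: 0.569
finger_force: 0.0
```

step_arm(motion=[{"dp": [0,0,0],"twist": [0,0,0],"hand": -1},{"dp": [0,0,0],"twist": [0,0,0],"hand": -1},{"dp": [0,0,0],"twist": [0,0,0],"hand": -1}], force=40)

```text
clock: 4.8
tool_pos: [0.4914, 0.2429, 0.1247]
eef_rot: [0.753, 0.658, -0.0, 0.0]
contact_force: [-0.6, -0.2, -0.9]
opening: 0.231
finger_force: 0.0
```

Run:
```python
from h import *
s=r.get_state();print(s['opening'],s['finger_force'],s['contact_force'])
plan([.4912,.2402,.123])
```

```text
0.2306663396497893 0.0 [-0.55970229 -0.16553378 -0.85425864]
dp [-2.7  0.2  1.7] twist [-0.  0. -0.] yaw now 1.437 pos [0.4914 0.2429 0.1247] t 4.8
```

step_arm(motion=[{"dp": [0,0,0],"twist": [0,0,0],"hand": -1},{"dp": [0,0,0],"twist": [0,0,0],"hand": -1},{"dp": [0,0,-10],"twist": [0,0,0],"hand": -1},{"dp": [0,0,-30],"twist": [0,0,0],"hand": -1},{"dp": [0,0,-60],"twist": [0,0,0],"hand": -1}], force=40)

```text
clock: 5.42
tool_pos: [0.491, 0.2427, 0.1853]
eef_rot: [0.753, 0.658, -0.001, -0.0]
contact_force: [0.1, 0.2, -0.2]
opening: 0.22
finger_force: 40.0
```

step_arm(motion=[{"dp": [0,0,-30],"twist": [0,0,0],"hand": -1},{"dp": [0,0,-60],"twist": [0,0,0],"hand": -1},{"dp": [0,0,-75],"twist": [0,0,0],"hand": -1},{"dp": [0,0,-75],"twist": [0,0,0],"hand": -1}])

```text
clock: 5.92
tool_pos: [0.4918, 0.2431, 0.2606]
eef_rot: [0.753, 0.658, 0.001, 0.0]
contact_force: [-0.3, 0.1, -1.0]
opening: 0.225
finger_force: 40.0
```

Run:
```python
from fit import *
s=r.get_state();print(s['opening'],s['finger_force'],s['contact_force'])
d=cam('scene')
P=world(d);X,Y,Z=P[...,0],P[...,1],P[...,2];ok=d['depth']>0
np.savez('s2.npz',**d)
save(d,'s2.png',(300,60,480,260),3)
plan([.5225,.051,.26])
```

```text
0.22465362752776052 39.99942923896015 [-0.32871765  0.11477997 -1.00201293]
dp [-185.8   56.6   -0.4] twist [0. 0. 0.] yaw now 1.437 pos [0.4913 0.2427 0.2595] t 5.97
```

View pics/s2.png

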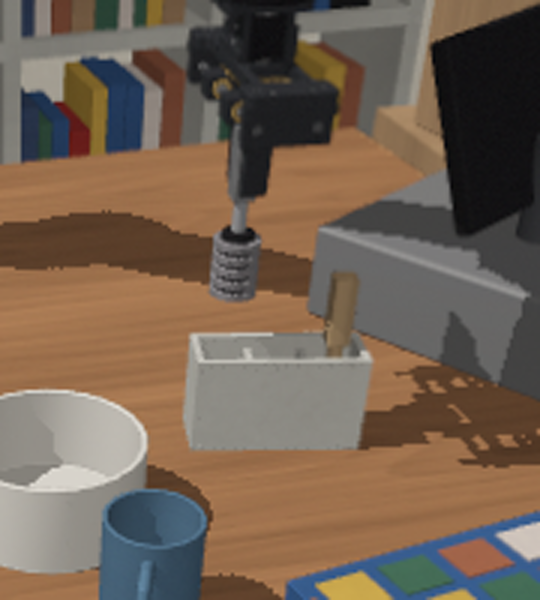

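The brush is held upright, with its bristles at about (235,265) in the crop, clear of the caddy. Next I'll measure its offset from the TCP.

```bash
cat >> fit.py <<'E'
def axis(d,x,y,zs,rad,w=.03):
    P=world(d);ok=d['depth']>0
    for a,b in zs:
        t=ok&(np.hypot(P[...,0]-x,P[...,1]-y)<w)&(P[...,2]>a)&(P[...,2]<b)
        p=P[t]
        if len(p)<15: print(a,b,len(p));continue
        f=lambda q:np.hypot(p[:,0]-q[0],p[:,1]-q[1])-rad
        c=d['T'][:2,3];v=(p.mean(0)[:2]-c);v/=np.linalg.norm(v)
        s=least_squares(f,p.mean(0)[:2]+v*rad,loss='soft_l1',f_scale=.001);print((a,b),len(p),'axis',s.x.round(4),'rms',np.sqrt(np.mean(s.fun**2)).round(4),'zmin',p[:,2].min().round(4))
E
python3 - <<'E'
from fit import *
d=dict(np.load('s2.npz'))
axis(d,.4915,.2418,[(.10,.205),(.14,.17),(.17,.20)],.0195)
axis(d,.4915,.2418,[(.207,.228)],.006)
E
```

```text
(0.1, 0.205) 372 axis [0.4904 0.2413] rms 0.004 zmin 0.143
(0.14, 0.17) 145 axis [0.4912 0.241 ] rms 0.0027 zmin 0.143
(0.17, 0.2) 198 axis [0.4903 0.2414] rms 0.0033 zmin 0.1701
(0.207, 0.228) 36 axis [0.4921 0.24  ] rms 0.0015 zmin 0.2072
```

Run:
```python
from h import *
plan([.5311,.0597,.26])
```

```text
dp [-176.1   63.9   -0.4] twist [0. 0. 0.] yaw now 1.437 pos [0.4913 0.2427 0.2595] t 5.97
```

step_arm(motion=[{"dp": [-40,15,0],"twist": [0,0,0],"hand": -1},{"dp": [-90,33,0],"twist": [0,0,0],"hand": -1},{"dp": [-140,51,0],"twist": [0,0,0],"hand": -1},{"dp": [-176,64,0],"twist": [0,0,0],"hand": -1},{"dp": [-176,64,0],"twist": [0,0,0],"hand": -1}])

```text
clock: 6.6
tool_pos: [0.5311, 0.0554, 0.2579]
eef_rot: [0.755, 0.656, -0.002, 0.0]
contact_force: [-0.5, 0.5, -0.8]
opening: 0.223
finger_force: 40.0
```

step_arm(motion=[{"dp": [0,0,30],"twist": [0,0,0],"hand": -1},{"dp": [0,0,65],"twist": [0,0,0],"hand": -1},{"dp": [0,0,100],"twist": [0,0,0],"hand": -1},{"dp": [0,0,125],"twist": [0,0,0],"hand": -1},{"dp": [0,0,125],"twist": [0,0,0],"hand": -1}])

```text
clock: 7.22
tool_pos: [0.5293, 0.061, 0.1325]
eef_rot: [0.752, 0.659, -0.002, -0.002]
contact_force: [0.1, -0.2, -0.2]
opening: 0.22
finger_force: 40.0
```

step_arm(motion=[{"dp": [0,-2,0],"twist": [0,0,0],"hand": -1},{"dp": [0,-4,0],"twist": [0,0,0],"hand": -1},{"dp": [0,-6,0],"twist": [0,0,0],"hand": -1},{"dp": [0,-7,0],"twist": [0,0,0],"hand": -1},{"dp": [0,-7,0],"twist": [0,0,0],"hand": -1}])

```text
clock: 7.85
tool_pos: [0.5244, 0.0609, 0.1349]
eef_rot: [0.753, 0.658, 0.0, 0.0]
contact_force: [0.7, -0.8, -1.0]
opening: 0.223
finger_force: 40.0
```

Run:
```python
from fit import *
d=cam('top');np.savez('t3.npz',**d);save(d,'t3.png',(180,140,310,270),4)
s=r.get_state();print(s['contact_force'],s['opening'])
plan([.5311,.0597,.26])
```

```text
[ 0.35204087  0.09085091 -0.29959324] 0.222067330202977
dp [  -0.3    6.7 -125.1] twist [ 0. -0. -0.] yaw now 1.437 pos [0.5245 0.0609 0.1349] t 7.9
```

View pics/t3.png

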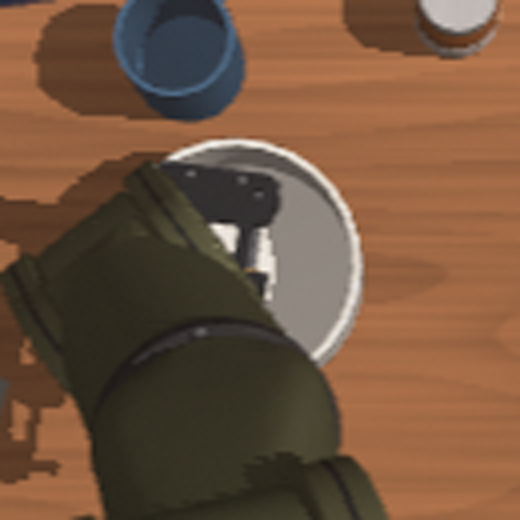

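The brush is inside the tub, though the arm hides most of the view; the rim shows on the right at about (360,260). I'll feel for the wall.

step_arm(motion=[{"dp": [0,0,3],"twist": [0,0,0],"hand": -1},{"dp": [0,0,6],"twist": [0,0,0],"hand": -1},{"dp": [0,-1,6],"twist": [0,0,0],"hand": -1},{"dp": [0,-2,6],"twist": [0,0,0],"hand": -1},{"dp": [0,-2,6],"twist": [0,0,0],"hand": -1}])

```text
clock: 8.52
tool_pos: [0.5224, 0.0612, 0.1288]
eef_rot: [0.753, 0.658, -0.0, 0.0]
contact_force: [0.6, 0.0, 0.2]
opening: 0.225
finger_force: 40.0
```

step_arm(motion=[{"dp": [0,-1,0],"twist": [0,0,0],"hand": -1},{"dp": [0,-1,0],"twist": [0,0,0],"hand": -1}])

```text
clock: 8.78
tool_pos: [0.5214, 0.0613, 0.1288]
eef_rot: [0.753, 0.658, -0.0, 0.0]
contact_force: [-0.3, 0.6, -0.1]
opening: 0.223
finger_force: 40.0
```

step_arm(motion=[{"dp": [0,-1,0],"twist": [0,0,0],"hand": -1},{"dp": [0,-1,0],"twist": [0,0,0],"hand": -1}])

```text
clock: 9.02
tool_pos: [0.5204, 0.0615, 0.1287]
eef_rot: [0.753, 0.658, -0.0, 0.0]
contact_force: [0.5, 0.4, -1.1]
opening: 0.219
finger_force: 40.0
```

step_arm(motion=[{"dp": [0,-1,0],"twist": [0,0,0],"hand": -1},{"dp": [0,-1,0],"twist": [0,0,0],"hand": -1}])

```text
clock: 9.28
tool_pos: [0.5194, 0.0616, 0.1287]
eef_rot: [0.753, 0.658, -0.0, 0.0]
contact_force: [-0.2, -0.2, 0.2]
opening: 0.221
finger_force: 40.0
```

step_arm(motion=[{"dp": [0,-1,0],"twist": [0,0,0],"hand": -1},{"dp": [0,-1,0],"twist": [0,0,0],"hand": -1}])

```text
clock: 9.52
tool_pos: [0.5189, 0.0617, 0.1288]
eef_rot: [0.753, 0.658, 0.0, 0.0]
contact_force: [1.5, -0.9, -1.2]
opening: 0.223
finger_force: 40.0
```

step_arm(motion=[{"dp": [0,-1,0],"twist": [0,0,0],"hand": -1},{"dp": [0,-1,0],"twist": [0,0,0],"hand": -1}])

```text
clock: 9.78
tool_pos: [0.5187, 0.0617, 0.129]
eef_rot: [0.753, 0.658, 0.001, 0.001]
contact_force: [3.7, -1.0, -1.8]
opening: 0.221
finger_force: 40.0
```

Run:
```python
from fit import *
s=r.get_state();print(s['contact_force'],s['moment'])
d=cam('scene');np.savez('s4.npz',**d);save(d,'s4.png',(240,110,380,260),4)
P=world(d);X,Y,Z=P[...,0],P[...,1],P[...,2];ok=d['depth']>0
t=ok&(abs(X-.581)<.09)&(abs(Y-.052)<.09)&(abs(Z-.079)<.004)&(np.hypot(X-.581,Y-.052)>.07)
print(circ(P[t]),t.sum())
axis(d,.5185,.061,[(.08,.11)],.006,.02)
plan([.5311,.0597,.26])
```

```text
[ 3.66595429 -1.00443599 -1.79941579] [-0.3901049  -1.12209284  0.01956561]
[0.58110927 0.05239905 0.07711189] 352
(0.08, 0.11) 42 axis [0.5274 0.0562] rms 0.0043 zmin 0.0801
dp [  -0.3   12.9 -131. ] twist [ 0.002 -0.001 -0.   ] yaw now 1.436 pos [0.5187 0.0618 0.129 ] t 9.82
```

View pics/s4.png

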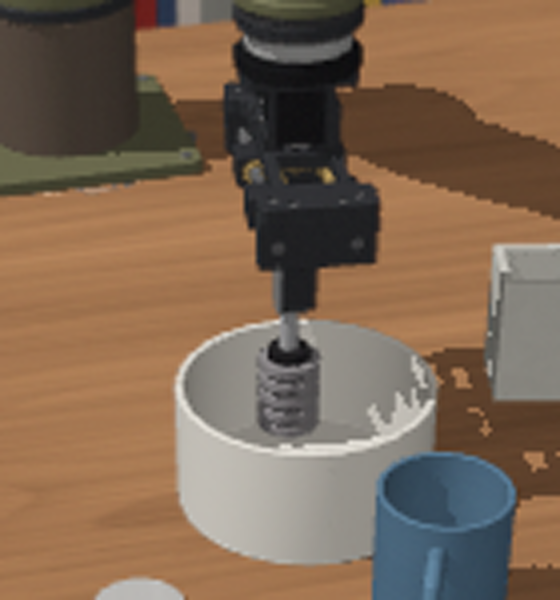

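The wall contact is confirmed at TCP x ≈ 0.519, with the brush inside at about (288,390). I'll back the core off slightly so only the bristles press, and do four strokes.

step_arm(motion=[{"dp": [0,4.5,0],"twist": [0,0,0],"hand": -1},{"dp": [0,4.5,2],"twist": [0,0,0],"hand": -1},{"dp": [0,4.5,2],"twist": [0,0,0],"hand": -1}])

```text
clock: 10.2
tool_pos: [0.521, 0.0614, 0.1263]
eef_rot: [0.753, 0.658, -0.001, -0.001]
contact_force: [0.1, 0.4, 0.6]
opening: 0.227
finger_force: 40.0
```

step_arm(motion=[{"dp": [0,0,-16],"twist": [0,0,0],"hand": -1},{"dp": [0,0,-32],"twist": [0,0,0],"hand": -1},{"dp": [0,0,-48],"twist": [0,0,0],"hand": -1},{"dp": [0,0,-64],"twist": [0,0,0],"hand": -1},{"dp": [0,0,-64],"twist": [0,0,0],"hand": -1}])

```text
clock: 10.82
tool_pos: [0.5221, 0.0615, 0.1914]
eef_rot: [0.753, 0.658, 0.001, 0.0]
contact_force: [0.4, 0.8, 0.2]
opening: 0.227
finger_force: 40.0
```

step_arm(motion=[{"dp": [0,0,16],"twist": [0,0,0],"hand": -1},{"dp": [0,0,32],"twist": [0,0,0],"hand": -1},{"dp": [0,0,48],"twist": [0,0,0],"hand": -1},{"dp": [0,0,64],"twist": [0,0,0],"hand": -1},{"dp": [0,0,64],"twist": [0,0,0],"hand": -1}])

```text
clock: 11.45
tool_pos: [0.5209, 0.0613, 0.1254]
eef_rot: [0.753, 0.658, -0.001, -0.001]
contact_force: [-0.8, 0.2, -1.2]
opening: 0.222
finger_force: 40.0
```

step_arm(motion=[{"dp": [0,0,-16],"twist": [0,0,0],"hand": -1},{"dp": [0,0,-32],"twist": [0,0,0],"hand": -1},{"dp": [0,0,-48],"twist": [0,0,0],"hand": -1},{"dp": [0,0,-64],"twist": [0,0,0],"hand": -1},{"dp": [0,0,-64],"twist": [0,0,0],"hand": -1}])

```text
clock: 12.08
tool_pos: [0.5222, 0.0614, 0.1913]
eef_rot: [0.753, 0.658, 0.001, 0.0]
contact_force: [0.3, 0.0, 0.2]
opening: 0.223
finger_force: 40.0
```

step_arm(motion=[{"dp": [0,0,16],"twist": [0,0,0],"hand": -1},{"dp": [0,0,32],"twist": [0,0,0],"hand": -1},{"dp": [0,0,48],"twist": [0,0,0],"hand": -1},{"dp": [0,0,64],"twist": [0,0,0],"hand": -1},{"dp": [0,0,64],"twist": [0,0,0],"hand": -1}])

```text
clock: 12.7
tool_pos: [0.521, 0.0612, 0.1253]
eef_rot: [0.753, 0.658, -0.001, -0.001]
contact_force: [-0.3, 0.6, -1.1]
opening: 0.225
finger_force: 40.0
```

step_arm(motion=[{"dp": [0,0,-16],"twist": [0,0,0],"hand": -1},{"dp": [0,0,-32],"twist": [0,0,0],"hand": -1},{"dp": [0,0,-48],"twist": [0,0,0],"hand": -1},{"dp": [0,0,-64],"twist": [0,0,0],"hand": -1},{"dp": [0,0,-64],"twist": [0,0,0],"hand": -1}])

```text
clock: 13.32
tool_pos: [0.5223, 0.0613, 0.1914]
eef_rot: [0.753, 0.658, 0.001, 0.0]
contact_force: [-0.4, -0.2, -0.3]
opening: 0.223
finger_force: 40.0
```

step_arm(motion=[{"dp": [0,0,16],"twist": [0,0,0],"hand": -1},{"dp": [0,0,32],"twist": [0,0,0],"hand": -1},{"dp": [0,0,48],"twist": [0,0,0],"hand": -1},{"dp": [0,0,64],"twist": [0,0,0],"hand": -1},{"dp": [0,0,64],"twist": [0,0,0],"hand": -1}])

```text
clock: 13.95
tool_pos: [0.5209, 0.0612, 0.1253]
eef_rot: [0.753, 0.658, -0.001, -0.001]
contact_force: [-0.2, -0.4, -0.4]
opening: 0.225
finger_force: 40.0
```

step_arm(motion=[{"dp": [0,0,-16],"twist": [0,0,0],"hand": -1},{"dp": [0,0,-32],"twist": [0,0,0],"hand": -1},{"dp": [0,0,-48],"twist": [0,0,0],"hand": -1},{"dp": [0,0,-64],"twist": [0,0,0],"hand": -1},{"dp": [0,0,-64],"twist": [0,0,0],"hand": -1}])

```text
clock: 14.58
tool_pos: [0.5224, 0.0613, 0.1915]
eef_rot: [0.753, 0.658, 0.001, 0.0]
contact_force: [-0.2, -0.9, 0.2]
opening: 0.221
finger_force: 40.0
```

step_arm(motion=[{"dp": [0,0,16],"twist": [0,0,0],"hand": -1},{"dp": [0,0,32],"twist": [0,0,0],"hand": -1},{"dp": [0,0,48],"twist": [0,0,0],"hand": -1},{"dp": [0,0,64],"twist": [0,0,0],"hand": -1},{"dp": [0,0,64],"twist": [0,0,0],"hand": -1}])

```text
clock: 15.2
tool_pos: [0.521, 0.0612, 0.1254]
eef_rot: [0.753, 0.658, -0.001, -0.001]
contact_force: [0.0, -0.5, -0.4]
opening: 0.226
finger_force: 40.0
```

step_arm(motion=[{"dp": [0,0,-16],"twist": [0,0,0],"hand": -1},{"dp": [0,0,-32],"twist": [0,0,0],"hand": -1},{"dp": [0,0,-48],"twist": [0,0,0],"hand": -1},{"dp": [0,0,-64],"twist": [0,0,0],"hand": -1},{"dp": [0,0,-64],"twist": [0,0,0],"hand": -1}])

```text
clock: 15.82
tool_pos: [0.5224, 0.0614, 0.1917]
eef_rot: [0.753, 0.658, 0.001, 0.001]
contact_force: [-0.4, -0.2, -0.8]
opening: 0.224
finger_force: 40.0
```

step_arm(motion=[{"dp": [0,0,16],"twist": [0,0,0],"hand": -1},{"dp": [0,0,32],"twist": [0,0,0],"hand": -1},{"dp": [0,0,48],"twist": [0,0,0],"hand": -1},{"dp": [0,0,64],"twist": [0,0,0],"hand": -1},{"dp": [0,0,64],"twist": [0,0,0],"hand": -1}])

```text
clock: 16.45
tool_pos: [0.5209, 0.0612, 0.1255]
eef_rot: [0.753, 0.658, -0.001, -0.001]
contact_force: [-0.6, -0.1, -0.8]
opening: 0.223
finger_force: 40.0
```

step_arm(motion=[{"dp": [0,5,0],"twist": [0,0,0],"hand": -1},{"dp": [0,10,-30],"twist": [0,0,0],"hand": -1},{"dp": [0,10,-70],"twist": [0,0,0],"hand": -1},{"dp": [0,10,-110],"twist": [0,0,0],"hand": -1},{"dp": [0,10,-140],"twist": [0,0,0],"hand": -1}])

```text
clock: 17.08
tool_pos: [0.5324, 0.0599, 0.2692]
eef_rot: [0.753, 0.658, 0.001, 0.001]
contact_force: [0.8, -0.2, -0.9]
opening: 0.224
finger_force: 40.0
```

step_arm(motion=[{"dp": [0,0,0],"twist": [0,0,0],"hand": -1},{"dp": [0,0,0],"twist": [0,0,0],"hand": -1}])

```text
clock: 17.32
tool_pos: [0.5314, 0.0595, 0.2663]
eef_rot: [0.753, 0.658, -0.0, -0.0]
contact_force: [-0.6, -0.4, -0.3]
opening: 0.22
finger_force: 40.0
```

Run:
```python
from fit import *
s=r.get_state();p=s['tool_pos'];d=cam('scene')
axis(d,p[0],p[1]-.0015,[(.13,.21)],.0195)
plan([.4913,.2427,.266],np.radians(76))
plan([.4913,.2427,.266])
```

```text
(0.13, 0.21) 415 axis [0.5298 0.0576] rms 0.0039 zmin 0.15
dp [176.2 -64.   -0.3] twist [-0.002  0.001  0.11 ] yaw now 1.437 pos [0.5312 0.0595 0.2658] t 17.38
dp [176.2 -64.   -0.3] twist [-0.002  0.001 -0.   ] yaw now 1.437 pos [0.5312 0.0595 0.2658] t 17.38
```

step_arm(motion=[{"dp": [45,-16,0],"twist": [0,0,0],"hand": -1},{"dp": [95,-35,0],"twist": [0,0,0],"hand": -1},{"dp": [145,-53,0],"twist": [0,0,0],"hand": -1},{"dp": [175,-64.5,0],"twist": [0,0,0],"hand": -1},{"dp": [175,-64.5,0],"twist": [0,0,0],"hand": -1}])

```text
clock: 18.0
tool_pos: [0.4895, 0.245, 0.2656]
eef_rot: [0.751, 0.66, -0.001, -0.001]
contact_force: [0.3, -0.9, -1.1]
opening: 0.224
finger_force: 40.0
```

step_arm(motion=[{"dp": [0,0,0],"twist": [0,0,0],"hand": -1},{"dp": [0,0,15],"twist": [0,0,0],"hand": -1},{"dp": [0,0,40],"twist": [0,0,0],"hand": -1},{"dp": [0,0,70],"twist": [0,0,0],"hand": -1},{"dp": [0,0,100],"twist": [0,0,0],"hand": -1}])

```text
clock: 18.62
tool_pos: [0.4914, 0.2401, 0.1649]
eef_rot: [0.754, 0.657, -0.001, 0.0]
contact_force: [0.2, -0.7, -0.5]
opening: 0.225
finger_force: 40.0
```

step_arm(motion=[{"dp": [0,0,20],"twist": [0,0,0],"hand": -1},{"dp": [0,0,36],"twist": [0,0,0],"hand": -1},{"dp": [0,0,38.5],"twist": [0,0,0],"hand": -1},{"dp": [0,0,38.5],"twist": [0,0,0],"hand": -1}])

```text
clock: 19.12
tool_pos: [0.4916, 0.2418, 0.1284]
eef_rot: [0.753, 0.658, 0.0, 0.0]
contact_force: [-0.4, -0.0, 0.4]
opening: 0.222
finger_force: 40.0
```

step_arm(motion=[{"dp": [0,0,2],"twist": [0,0,0],"hand": -1},{"dp": [0,0,3.5],"twist": [0,0,0],"hand": -1},{"dp": [0,0,3.5],"twist": [0,0,0],"hand": -1},{"dp": [0,0,3.5],"twist": [0,0,0],"hand": 1},{"dp": [0,0,3.5],"twist": [0,0,0],"hand": 1}])

```text
clock: 19.75
tool_pos: [0.4913, 0.242, 0.1248]
eef_rot: [0.753, 0.658, 0.0, 0.0]
contact_force: [-0.1, -0.0, 0.4]
opening: 0.426
finger_force: 0.0
```

step_arm(motion=[{"dp": [0,0,0],"twist": [0,0,0],"hand": 1},{"dp": [0,0,0],"twist": [0,0,0],"hand": 1},{"dp": [0,0,-20],"twist": [0,0,0],"hand": 1},{"dp": [0,0,-70],"twist": [0,0,0],"hand": 1},{"dp": [0,0,-130],"twist": [0,0,0],"hand": 1}])

```text
clock: 20.38
tool_pos: [0.4907, 0.2415, 0.2553]
eef_rot: [0.753, 0.658, -0.001, -0.0]
contact_force: [0.8, 0.4, 0.1]
opening: 0.987
finger_force: 0.0
```

```bash
cat > beads.py <<'E'
from fit import *
def beads(c,lo=(.35,-.55),hi=(.8,-.12)):
    d=cam(c);P=world(d);X,Y,Z=P[...,0],P[...,1],P[...,2]
    h=cv2.cvtColor(d['pixels'],cv2.COLOR_RGB2HSV)
    t=((d['depth']>0)&(Z>.022)&(Z<.045)&(Y<hi[1])&(X>lo[0])&(Y>lo[1])&(X<hi[0])).astype(np.uint8)
    n,l,st,ce=cv2.connectedComponentsWithStats(t)
    for i in range(1,n):
        if 40<st[i,4]<6000:
            m=(l==i)&(Z>.028);
            if m.sum()<20: continue
            p=P[m][:,:2].astype(np.float32)
            print(ce[i].round(),st[i,4],'circ',np.round(cv2.minEnclosingCircle(p),4).tolist() if 0 else [np.round(v,4) for v in cv2.minEnclosingCircle(p)],'mean',p.mean(0).round(4),np.median(d['pixels'][m],0))
    return d
E
python3 - <<'E'
from beads import *
d=beads('top')
w=cam('wrist');P=world(w);X,Y,Z=P[...,0],P[...,1],P[...,2]
t=(w['depth']>0)&(abs(X-.491)<.03)&(abs(Y-.24)<.03)&(Z>.15)&(Z<.17)
print('brush',t.sum(),P[t].mean(0) if t.sum() else '')
plan([.4547,-.1961,.20],np.pi/2)
E
```

```text
[360. 138.] 1312 circ [array([ 0.7948, -0.2786]), np.float64(0.1023)] mean [ 0.7623 -0.2605] [ 54.  80. 128.]
[455. 132.] 134 circ [array([ 0.7811, -0.5215]), np.float64(0.0307)] mean [ 0.7776 -0.5153] [81. 68. 64.]
[346. 174.] 156 circ [array([ 0.6696, -0.2256]), np.float64(0.0167)] mean [ 0.6696 -0.2256] [178.  138.5 100. ]
[436. 195.] 167 circ [array([ 0.6152, -0.4583]), np.float64(0.0186)] mean [ 0.6148 -0.4575] [34. 27. 25.]
[407. 210.] 155 circ [array([ 0.5763, -0.38  ]), np.float64(0.0172)] mean [ 0.5764 -0.3802] [178. 140. 100.]
[340. 212.] 159 circ [array([ 0.5711, -0.2096]), np.float64(0.0177)] mean [ 0.5705 -0.2101] [178. 140. 100.]
[375. 233.] 315 circ [array([ 0.5167, -0.299 ]), np.float64(0.0254)] mean [ 0.5161 -0.2977] [188. 181. 178.]
[432. 230.] 161 circ [array([ 0.5229, -0.4434]), np.float64(0.018)] mean [ 0.5225 -0.443 ] [ 48.5  74.5 147.5]
[335. 256.] 162 circ [array([ 0.455 , -0.1956]), np.float64(0.018)] mean [ 0.4546 -0.1953] [176. 138.  99.]
[401. 266.] 166 circ [array([ 0.4316, -0.3641]), np.float64(0.0183)] mean [ 0.4318 -0.363 ] [175. 137.  98.]
brush 671 [0.49164794 0.24138148 0.1581695 ]
dp [-442.3   19.5   57.2] twist [ 0.01  -0.007 -0.134] yaw now 1.437 pos [0.494  0.2444 0.2605] t 20.48
```

The brush stands in the caddy again. On to the beads. The first is the natural one at (0.455, -0.196).

Run:
```python
from beads import *
plan([.4548,-.1955,.13],np.radians(60))
plan([.4548,-.1955,.26])
```

```text
dp [-442.2   18.8  127.2] twist [ 0.007 -0.01   0.389] yaw now 1.437 pos [0.494  0.2444 0.2605] t 20.48
dp [-441.2   20.    -2.8] twist [ 0.009 -0.008 -0.   ] yaw now 1.437 pos [0.494  0.2444 0.2605] t 20.48
```

step_arm(motion=[{"dp": [-50,2,0],"twist": [0,0,0],"hand": 0.45},{"dp": [-100,4,0],"twist": [0,0,0],"hand": 0.45},{"dp": [-150,6,0],"twist": [0,0,0],"hand": 0.45},{"dp": [-200,9,0],"twist": [0,0,0],"hand": 0.45},{"dp": [-250,11,0],"twist": [0,0,0],"hand": 0.45}])

```text
clock: 21.1
tool_pos: [0.4683, -0.0089, 0.2543]
eef_rot: [0.753, 0.658, -0.0, -0.0]
contact_force: [0.7, 0.0, 0.2]
opening: 0.728
finger_force: 0.0
```

step_arm(motion=[{"dp": [-50,2,20],"twist": [0,0,0.1],"hand": 0.45},{"dp": [-100,4,50],"twist": [0,0,0.2],"hand": 0.45},{"dp": [-145,6,80],"twist": [0,0,0.3],"hand": 0.45},{"dp": [-188,8,110],"twist": [0,0,0.389],"hand": 0.45},{"dp": [-188,8,130],"twist": [0,0,0.389],"hand": 0.45}])

```text
clock: 21.72
tool_pos: [0.4498, -0.1988, 0.1229]
eef_rot: [0.868, 0.497, -0.002, 0.0]
contact_force: [0.1, 0.3, -0.8]
opening: 0.723
finger_force: 0.0
```

step_arm(motion=[{"dp": [0,0,0],"twist": [0,0,0],"hand": 0.45},{"dp": [0,0,0],"twist": [0,0,0],"hand": 0.45}])

```text
clock: 21.98
tool_pos: [0.452, -0.1939, 0.1252]
eef_rot: [0.866, 0.501, 0.0, 0.0]
contact_force: [-0.2, 0.3, 0.2]
opening: 0.726
finger_force: 0.0
```

Run:
```python
from beads import *
d=beads('wrist');save(d,'w5.png')
plan([.4548,-.1955,.026],np.radians(60))
```

```text
[553. 116.] 594 circ [array([ 0.6578, -0.2214]), np.float64(0.012)] mean [ 0.6548 -0.2208] [123.  91.  53.]
[434. 161.] 2137 circ [array([ 0.5695, -0.2081]), np.float64(0.0173)] mean [ 0.5687 -0.2072] [234. 187. 111.]
[285. 222.] 1865 circ [array([ 0.4543, -0.194 ]), np.float64(0.0173)] mean [ 0.4547 -0.193 ] [235. 188. 112.]
[413. 276.] 700 circ [array([ 0.5177, -0.2868]), np.float64(0.0164)] mean [ 0.5195 -0.2839] [243. 241. 239.]
dp [-0.2  2.9 99.4] twist [ 0.001 -0.001  0.002] yaw now 1.049 pos [ 0.4522 -0.1939  0.1254] t 22.02
```

step_arm(motion=[{"dp": [0,2.5,30],"twist": [0,0,0],"hand": 0.45},{"dp": [0,2.5,60],"twist": [0,0,0],"hand": 0.45},{"dp": [0,2.5,85],"twist": [0,0,0],"hand": 0.45},{"dp": [0,2.5,99],"twist": [0,0,0],"hand": 0.45},{"dp": [0,2.5,99],"twist": [0,0,0],"hand": 0.45}])

```text
clock: 22.65
tool_pos: [0.4539, -0.1955, 0.0257]
eef_rot: [0.866, 0.501, -0.0, -0.0]
contact_force: [-0.4, -0.1, -0.2]
opening: 0.724
finger_force: 0.0
```

step_arm(motion=[{"dp": [0,0,0],"twist": [0,0,0],"hand": -1},{"dp": [0,0,0],"twist": [0,0,0],"hand": -1},{"dp": [0,0,0],"twist": [0,0,0],"hand": -1},{"dp": [0,0,0],"twist": [0,0,0],"hand": -1},{"dp": [0,0,0],"twist": [0,0,0],"hand": -1}], force=25)

```text
clock: 23.28
tool_pos: [0.4541, -0.1961, 0.0263]
eef_rot: [0.866, 0.5, 0.0, 0.0]
contact_force: [-0.8, -0.6, 6.9]
opening: 0.416
finger_force: 25.0
```

step_arm(motion=[{"dp": [0,0,-20],"twist": [0,0,0],"hand": -1},{"dp": [0,0,-55],"twist": [0,0,0],"hand": -1},{"dp": [0,0,-95],"twist": [0,0,0],"hand": -1},{"dp": [0,0,-135],"twist": [0,0,0],"hand": -1},{"dp": [0,0,-135],"twist": [0,0,0],"hand": -1}])

```text
clock: 23.9
tool_pos: [0.4552, -0.1965, 0.1631]
eef_rot: [0.866, 0.5, 0.002, 0.002]
contact_force: [0.3, -0.5, -1.4]
opening: 0.42
finger_force: 25.0
```

step_arm(motion=[{"dp": [50,-3,0],"twist": [0,0,0],"hand": -1},{"dp": [105,-7,0],"twist": [0,0,0],"hand": -1},{"dp": [160,-10,0],"twist": [0,0,0],"hand": -1},{"dp": [210,-14,0],"twist": [0,0,0],"hand": -1},{"dp": [231,-15,0],"twist": [0,0,0],"hand": -1}])

```text
clock: 24.52
tool_pos: [0.5565, 0.0154, 0.1596]
eef_rot: [0.865, 0.502, 0.0, -0.001]
contact_force: [0.0, -1.0, -0.2]
opening: 0.419
finger_force: 25.0
```

step_arm(motion=[{"dp": [0,0,0],"twist": [0,0,0],"hand": -1},{"dp": [0,0,30],"twist": [0,0,0],"hand": -1},{"dp": [0,0,65],"twist": [0,0,0],"hand": -1},{"dp": [0,0,95],"twist": [0,0,0],"hand": -1},{"dp": [0,0,95],"twist": [0,0,0],"hand": -1}])

```text
clock: 25.15
tool_pos: [0.5535, 0.0084, 0.0638]
eef_rot: [0.867, 0.499, -0.003, -0.0]
contact_force: [0.1, -0.4, -0.1]
opening: 0.421
finger_force: 25.0
```

step_arm(motion=[{"dp": [0,0,0],"twist": [0,0,0],"hand": -1},{"dp": [0,0,0],"twist": [0,0,0],"hand": 0.15},{"dp": [0,0,0],"twist": [0,0,0],"hand": 0.15},{"dp": [0,0,0],"twist": [0,0,0],"hand": 0.15}])

```text
clock: 25.65
tool_pos: [0.5565, 0.0117, 0.0663]
eef_rot: [0.866, 0.5, 0.0, 0.0]
contact_force: [1.0, 0.1, 1.3]
opening: 0.579
finger_force: 0.0
```

step_arm(motion=[{"dp": [0,0,-20],"twist": [0,0,0],"hand": 0.15},{"dp": [0,0,-55],"twist": [0,0,0],"hand": 0.15},{"dp": [0,0,-95],"twist": [0,0,0],"hand": 0.15},{"dp": [0,0,-95],"twist": [0,0,0],"hand": 0.45}])

```text
clock: 26.15
tool_pos: [0.5581, 0.012, 0.1636]
eef_rot: [0.866, 0.5, 0.003, 0.001]
contact_force: [-0.2, -0.3, -0.3]
opening: 0.664
finger_force: 0.0
```

Run:
```python
from beads import *
s=r.get_state();print(s['opening'])
d=beads('top',hi=(.72,.13));save(d,'t5.png',(180,140,310,270),4)
plan([.5708,-.2096,.12],np.radians(60))
```

```text
0.6640520040076547
[232. 164.] 48 circ [array([0.7033, 0.0785]), np.float64(0.0315)] mean [0.6939 0.0722] [50.5 61.5 75. ]
[346. 174.] 154 circ [array([ 0.6693, -0.227 ]), np.float64(0.0171)] mean [ 0.67   -0.2264] [189. 148. 107.]
[436. 195.] 170 circ [array([ 0.6149, -0.4581]), np.float64(0.0186)] mean [ 0.6151 -0.4574] [36. 29. 27.]
[407. 210.] 162 circ [array([ 0.5751, -0.3807]), np.float64(0.0178)] mean [ 0.5757 -0.381 ] [188. 148. 106.]
[340. 212.] 159 circ [array([ 0.5706, -0.2095]), np.float64(0.0182)] mean [ 0.5712 -0.2097] [187. 147. 106.]
[375. 233.] 312 circ [array([ 0.5168, -0.299 ]), np.float64(0.0253)] mean [ 0.5159 -0.2998] [199. 191. 188.]
[431. 231.] 163 circ [array([ 0.5227, -0.4438]), np.float64(0.0169)] mean [ 0.5229 -0.4427] [ 52.   80.  158.5]
[401. 266.] 165 circ [array([ 0.4325, -0.3624]), np.float64(0.0181)] mean [ 0.4319 -0.3632] [186. 146. 105.]
dp [-184.9  122.5   42. ] twist [ 0.003 -0.002  0.001] yaw now 1.048 pos [0.5569 0.0118 0.162 ] t 26.2
```

View pics/t5.png

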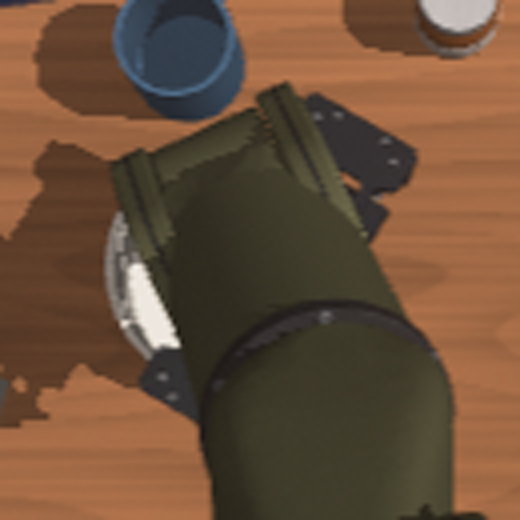

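The arm covers the tub in that picture, so I'll check the dropped bead at the next look. The other beads haven't moved. Next is the bead at (0.571, -0.210).

step_arm(motion=[{"dp": [-42,28,0],"twist": [0,0,0],"hand": 0.45},{"dp": [-84,56,0],"twist": [0,0,0],"hand": 0.45},{"dp": [-126,84,0],"twist": [0,0,0],"hand": 0.45},{"dp": [-168,112,0],"twist": [0,0,0],"hand": 0.45},{"dp": [-185,122.5,20],"twist": [0,0,0],"hand": 0.45}])

```text
clock: 26.82
tool_pos: [0.5696, -0.2141, 0.1399]
eef_rot: [0.867, 0.498, -0.0, 0.001]
contact_force: [-0.5, 0.0, -0.2]
opening: 0.725
finger_force: 0.0
```

step_arm(motion=[{"dp": [0,0,20],"twist": [0,0,0],"hand": 0.45},{"dp": [0,0,50],"twist": [0,0,0],"hand": 0.45},{"dp": [0,0,80],"twist": [0,0,0],"hand": 0.45},{"dp": [0,0,105],"twist": [0,0,0],"hand": 0.45},{"dp": [0,0,115],"twist": [0,0,0],"hand": 0.45}])

```text
clock: 27.45
tool_pos: [0.5681, -0.2075, 0.0228]
eef_rot: [0.865, 0.501, -0.002, -0.002]
contact_force: [-0.1, 0.8, 0.4]
opening: 0.724
finger_force: 0.0
```

step_arm(motion=[{"dp": [0,0,0],"twist": [0,0,0],"hand": 0.45},{"dp": [0,0,0],"twist": [0,0,0],"hand": -1},{"dp": [0,0,0],"twist": [0,0,0],"hand": -1},{"dp": [0,0,0],"twist": [0,0,0],"hand": -1},{"dp": [0,0,0],"twist": [0,0,0],"hand": -1}], force=25)

```text
clock: 28.08
tool_pos: [0.5701, -0.2098, 0.0261]
eef_rot: [0.866, 0.5, 0.0, 0.0]
contact_force: [-0.0, 0.2, 2.4]
opening: 0.417
finger_force: 25.0
```

Run:
```python
from beads import *
s=r.get_state();print(s['opening'],s['finger_force'])
d=cam('top');save(d,'t6.png',(190,150,360,280),4)
plan([.6025,.0905,.162],np.radians(60))
```

```text
0.4173792441907603 25.000268558214884
dp [ 276.4 -121.9 -135.9] twist [ 0.001 -0.     0.   ] yaw now 1.048 pos [ 0.5701 -0.2098  0.0261] t 28.12
```

View pics/t6.png

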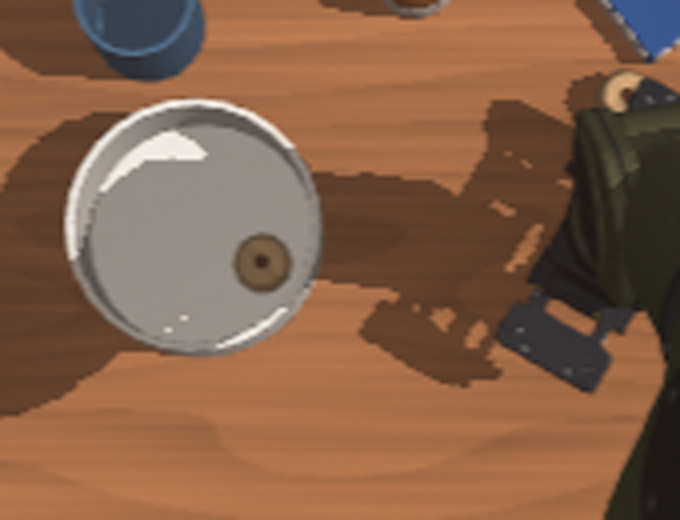

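The first bead stands upright in the tub at about (262,262). The second is gripped.

step_arm(motion=[{"dp": [0,0,-20],"twist": [0,0,0],"hand": -1},{"dp": [0,0,-55],"twist": [0,0,0],"hand": -1},{"dp": [0,0,-95],"twist": [0,0,0],"hand": -1},{"dp": [20,-9,-136],"twist": [0,0,0],"hand": -1},{"dp": [60,-27,-136],"twist": [0,0,0],"hand": -1}])

```text
clock: 28.75
tool_pos: [0.5785, -0.1465, 0.1663]
eef_rot: [0.867, 0.498, 0.003, 0.003]
contact_force: [0.8, -0.2, -0.8]
opening: 0.416
finger_force: 25.0
```

step_arm(motion=[{"dp": [50,-22,0],"twist": [0,0,0],"hand": -1},{"dp": [100,-44,0],"twist": [0,0,0],"hand": -1},{"dp": [150,-66,0],"twist": [0,0,0],"hand": -1},{"dp": [200,-88,0],"twist": [0,0,0],"hand": -1},{"dp": [216,-95,0],"twist": [0,0,0],"hand": -1}])

```text
clock: 29.38
tool_pos: [0.602, 0.096, 0.1632]
eef_rot: [0.864, 0.503, 0.002, -0.001]
contact_force: [-0.8, -0.7, -1.2]
opening: 0.418
finger_force: 25.0
```

step_arm(motion=[{"dp": [0,0,0],"twist": [0,0,0],"hand": -1},{"dp": [0,0,30],"twist": [0,0,0],"hand": -1},{"dp": [0,0,65],"twist": [0,0,0],"hand": -1},{"dp": [0,0,96],"twist": [0,0,0],"hand": -1},{"dp": [0,0,96],"twist": [0,0,0],"hand": -1}])

```text
clock: 30.0
tool_pos: [0.6004, 0.0865, 0.064]
eef_rot: [0.867, 0.499, -0.003, 0.0]
contact_force: [0.4, -0.4, 0.2]
opening: 0.421
finger_force: 25.0
```

step_arm(motion=[{"dp": [0,0,0],"twist": [0,0,0],"hand": -1},{"dp": [0,0,0],"twist": [0,0,0],"hand": 0.15},{"dp": [0,0,0],"twist": [0,0,0],"hand": 0.15},{"dp": [0,0,0],"twist": [0,0,0],"hand": 0.15}])

```text
clock: 30.5
tool_pos: [0.6024, 0.0904, 0.0663]
eef_rot: [0.866, 0.5, 0.0, 0.0]
contact_force: [-0.5, 0.3, 0.2]
opening: 0.579
finger_force: 0.0
```

step_arm(motion=[{"dp": [0,0,-20],"twist": [0,0,0],"hand": 0.15},{"dp": [0,0,-55],"twist": [0,0,0],"hand": 0.15},{"dp": [0,0,-95],"twist": [0,0,0],"hand": 0.15},{"dp": [0,0,-95],"twist": [0,0,0],"hand": 0.45}])

```text
clock: 31.0
tool_pos: [0.6044, 0.091, 0.1652]
eef_rot: [0.866, 0.5, 0.004, 0.001]
contact_force: [-0.2, -0.5, -0.5]
opening: 0.664
finger_force: 0.0
```

step_arm(motion=[{"dp": [-40,36,0],"twist": [0,0,-0.15],"hand": 0.45},{"dp": [-80,72,0],"twist": [0,0,-0.3],"hand": 0.45},{"dp": [-120,108,0],"twist": [0,0,-0.45],"hand": 0.45},{"dp": [-160,144,0],"twist": [0,0,-0.6],"hand": 0.45},{"dp": [-200,180,0],"twist": [0,0,-0.75],"hand": 0.45}])

```text
clock: 31.62
tool_pos: [0.6578, -0.1747, 0.1606]
eef_rot: [0.62, 0.784, -0.0, -0.0]
contact_force: [0.6, 0.1, 1.1]
opening: 0.726
finger_force: 0.0
```

Run:
```python
from beads import *
s=r.get_state();print(s['opening'])
d=beads('top',lo=(.4,-.4),hi=(.72,.13));d=beads('scene',lo=(.4,-.4),hi=(.72,.13))
plan([.6696,-.2262,.12],np.radians(120))
```

```text
0.726403651125776
[231. 164.] 49 circ [array([0.7023, 0.0786]), np.float64(0.031)] mean [0.6949 0.0709] [45. 48. 55.]
[227. 191.] 109 circ [array([0.5856, 0.0546]), np.float64(0.0743)] mean [0.6233 0.0831] [124.5 117.5 110.5]
[226. 198.] 162 circ [array([0.6061, 0.0887]), np.float64(0.019)] mean [0.6057 0.0878] [191.  152.  112.5]
[256. 215.] 164 circ [array([0.5606, 0.01  ]), np.float64(0.0187)] mean [0.5601 0.0098] [122.  97.  73.]
[316. 208.] 394 circ [array([0.5569, 0.0596]), np.float64(0.0707)] mean [0.5212 0.072 ] [155. 152. 144.]
[146. 216.] 114 circ [array([ 0.4316, -0.3631]), np.float64(0.0182)] mean [ 0.4334 -0.3632] [182. 154. 116.]
[300. 218.] 46 circ [array([0.5584, 0.0159]), np.float64(0.0154)] mean [0.5594 0.0167] [130.  115.5 100. ]
[309. 237.] 386 circ [array([0.6118, 0.0235]), np.float64(0.0684)] mean [0.6403 0.0174] [151. 148. 140.]
[173. 230.] 225 circ [array([ 0.5193, -0.2978]), np.float64(0.0259)] mean [ 0.5204 -0.297 ] [185. 183. 181.]
[136. 249.] 146 circ [array([ 0.5781, -0.3831]), np.float64(0.0184)] mean [ 0.5785 -0.3814] [182. 154. 117.]
[207. 263.] 160 circ [array([ 0.6721, -0.2246]), np.float64(0.0168)] mean [ 0.673  -0.2247] [184. 156. 119.]
dp [-44.1   3.   39.8] twist [-0.003  0.006 -0.306] yaw now 1.788 pos [ 0.6572 -0.1835  0.1595] t 31.73
```

step_arm(motion=[{"dp": [-27,0,20],"twist": [0,0,-0.15],"hand": 0.45},{"dp": [-54,-1,40],"twist": [0,0,-0.297],"hand": 0.45},{"dp": [-54,-1,40],"twist": [0,0,-0.297],"hand": 0.45},{"dp": [-54,-1,40],"twist": [0,0,-0.297],"hand": 0.45}])

```text
clock: 32.22
tool_pos: [0.6695, -0.2235, 0.1214]
eef_rot: [0.5, 0.866, 0.001, -0.0]
contact_force: [0.4, -0.1, 1.0]
opening: 0.727
finger_force: 0.0
```

Run:
```python
from beads import *
d=beads('wrist',lo=(.5,-.4),hi=(.75,-.15))
plan([.6696,-.2262,.026],np.radians(120))
```

```text
[ 55. 210.] 3483 circ [array([ 0.5159, -0.2977]), np.float64(0.0263)] mean [ 0.5188 -0.2971] [239. 237. 236.]
[281. 225.] 1896 circ [array([ 0.6694, -0.2249]), np.float64(0.0173)] mean [ 0.6688 -0.2237] [241. 198. 119.]
dp [-2.6 -1.9 95.9] twist [ 0.002 -0.001  0.001] yaw now 2.095 pos [ 0.6699 -0.2231  0.1219] t 32.27
```

step_arm(motion=[{"dp": [-2,-1.5,30],"twist": [0,0,0],"hand": 0.45},{"dp": [-2,-1.5,60],"twist": [0,0,0],"hand": 0.45},{"dp": [-2,-1.5,85],"twist": [0,0,0],"hand": 0.45},{"dp": [-2,-1.5,95.5],"twist": [0,0,0],"hand": 0.45},{"dp": [-2,-1.5,95.5],"twist": [0,0,0],"hand": 0.45}])

```text
clock: 32.9
tool_pos: [0.669, -0.2276, 0.025]
eef_rot: [0.5, 0.866, 0.0, -0.0]
contact_force: [-0.4, -1.0, 0.1]
opening: 0.727
finger_force: 0.0
```

step_arm(motion=[{"dp": [0,0,0],"twist": [0,0,0],"hand": -1},{"dp": [0,0,0],"twist": [0,0,0],"hand": -1},{"dp": [0,0,0],"twist": [0,0,0],"hand": -1},{"dp": [0,0,0],"twist": [0,0,0],"hand": -1},{"dp": [0,0,0],"twist": [0,0,0],"hand": -1}], force=25)

```text
clock: 33.52
tool_pos: [0.6694, -0.2283, 0.026]
eef_rot: [0.5, 0.866, 0.0, 0.001]
contact_force: [-0.3, 0.5, 5.0]
opening: 0.418
finger_force: 25.0
```

step_arm(motion=[{"dp": [0,0,-20],"twist": [0,0,0],"hand": -1},{"dp": [0,0,-55],"twist": [0,0,0],"hand": -1},{"dp": [0,0,-95],"twist": [0,0,0],"hand": -1},{"dp": [20,4,-136],"twist": [0,0,0],"hand": -1},{"dp": [60,11,-136],"twist": [0,0,0],"hand": -1}])

```text
clock: 34.15
tool_pos: [0.651, -0.1719, 0.166]
eef_rot: [0.502, 0.865, 0.001, 0.004]
contact_force: [0.7, 0.5, -0.2]
opening: 0.423
finger_force: 25.0
```

step_arm(motion=[{"dp": [50,9,0],"twist": [0,0,0],"hand": -1},{"dp": [100,19,0],"twist": [0,0,0],"hand": -1},{"dp": [155,29,0],"twist": [0,0,0],"hand": -1},{"dp": [210,39,0],"twist": [0,0,0],"hand": -1},{"dp": [250,46,0],"twist": [0,0,0],"hand": -1}])

```text
clock: 34.78
tool_pos: [0.5623, 0.0718, 0.1625]
eef_rot: [0.499, 0.867, 0.001, 0.0]
contact_force: [0.4, -0.7, 0.8]
opening: 0.419
finger_force: 25.0
```

step_arm(motion=[{"dp": [19,4,0],"twist": [0,0,0],"hand": -1},{"dp": [19,4,0],"twist": [0,0,0],"hand": -1},{"dp": [19,4,35],"twist": [0,0,0],"hand": -1},{"dp": [19,4,70],"twist": [0,0,0],"hand": -1},{"dp": [19,4,96],"twist": [0,0,0],"hand": -1}])

```text
clock: 35.4
tool_pos: [0.558, 0.0836, 0.0637]
eef_rot: [0.502, 0.865, -0.001, 0.001]
contact_force: [0.5, -0.2, -0.3]
opening: 0.425
finger_force: 25.0
```

step_arm(motion=[{"dp": [0,0,0],"twist": [0,0,0],"hand": -1},{"dp": [0,0,0],"twist": [0,0,0],"hand": -1}])

```text
clock: 35.65
tool_pos: [0.5582, 0.086, 0.0659]
eef_rot: [0.501, 0.866, 0.0, 0.001]
contact_force: [0.6, 0.9, -0.2]
opening: 0.419
finger_force: 25.0
```

Run:
```python
from beads import *
plan([.5575,.0905,.065],np.radians(120))
```

```text
dp [4.3 1.6 0.9] twist [ 0.001  0.001 -0.002] yaw now 2.093 pos [0.5582 0.086  0.0659] t 35.65
```

step_arm(motion=[{"dp": [4,1,0],"twist": [0,0,0],"hand": -1},{"dp": [4,1,0],"twist": [0,0,0],"hand": 0.15},{"dp": [4,1,0],"twist": [0,0,0],"hand": 0.15},{"dp": [4,1,0],"twist": [0,0,0],"hand": 0.15},{"dp": [4,1,0],"twist": [0,0,0],"hand": 0.15}])

```text
clock: 36.28
tool_pos: [0.556, 0.0911, 0.0652]
eef_rot: [0.5, 0.866, -0.0, 0.0]
contact_force: [-0.3, -0.8, 1.0]
opening: 0.573
finger_force: 0.0
```

step_arm(motion=[{"dp": [0,0,-20],"twist": [0,0,0],"hand": 0.15},{"dp": [0,0,-55],"twist": [0,0,0],"hand": 0.15},{"dp": [0,0,-95],"twist": [0,0,0],"hand": 0.15},{"dp": [-30,-16,-95],"twist": [0,0,0],"hand": 0.45},{"dp": [-77,-40,-95],"twist": [0,0,0],"hand": 0.45}])

```text
clock: 36.9
tool_pos: [0.5605, 0.0057, 0.1612]
eef_rot: [0.498, 0.867, 0.001, 0.001]
contact_force: [0.2, -0.4, -0.1]
opening: 0.725
finger_force: 0.0
```

step_arm(motion=[{"dp": [-48,-25,0],"twist": [0,0,0],"hand": 0.45},{"dp": [-96,-50,0],"twist": [0,0,0],"hand": 0.45},{"dp": [-144,-75,0],"twist": [0,0,0],"hand": 0.45},{"dp": [-192,-100,0],"twist": [0,0,0],"hand": 0.45},{"dp": [-240,-126,0],"twist": [0,0,0],"hand": 0.45}])

```text
clock: 37.52
tool_pos: [0.5707, -0.2682, 0.1602]
eef_rot: [0.5, 0.866, 0.0, 0.0]
contact_force: [0.4, -0.1, 0.5]
opening: 0.724
finger_force: 0.0
```

step_arm(motion=[{"dp": [-48,-26,10],"twist": [0,0,0],"hand": 0.45},{"dp": [-100,-54,25],"twist": [0,0,0],"hand": 0.45},{"dp": [-100,-54,40],"twist": [0,0,0],"hand": 0.45},{"dp": [-100,-54,40],"twist": [0,0,0],"hand": 0.45},{"dp": [-100,-54,40],"twist": [0,0,0],"hand": 0.45}])

```text
clock: 38.15
tool_pos: [0.5752, -0.3776, 0.1209]
eef_rot: [0.498, 0.867, 0.001, 0.0]
contact_force: [0.5, 0.9, 0.5]
opening: 0.723
finger_force: 0.0
```

Run:
```python
from beads import *
d=beads('top',lo=(.4,-.5),hi=(.72,.13))
print('wrist');d=beads('wrist',lo=(.4,-.5),hi=(.75,-.25))
plan([.5760,-.3805,.026],np.radians(120))
```

```text
[231. 165.] 52 circ [array([0.7047, 0.0797]), np.float64(0.0321)] mean [0.693  0.0754] [52. 59. 69.]
[227. 190.] 116 circ [array([0.5886, 0.0563]), np.float64(0.0742)] mean [0.625 0.082] [132.  124.5 117. ]
[260. 201.] 164 circ [array([ 0.5963, -0.0014]), np.float64(0.0189)] mean [ 0.5957 -0.0017] [104.  83.  63.]
[406. 210.] 143 circ [array([ 0.5765, -0.3806]), np.float64(0.0171)] mean [ 0.5756 -0.3796] [179. 140. 101.]
[223. 216.] 164 circ [array([0.5571, 0.0957]), np.float64(0.0188)] mean [0.5563 0.0954] [175.  141.5 103.5]
[257. 219.] 150 circ [array([0.5497, 0.004 ]), np.float64(0.0183)] mean [0.5492 0.0044] [108.  85.  63.]
[375. 233.] 314 circ [array([ 0.5164, -0.2989]), np.float64(0.0254)] mean [ 0.5159 -0.299 ] [111. 105. 103.]
[401. 266.] 169 circ [array([ 0.4312, -0.3635]), np.float64(0.0175)] mean [ 0.432  -0.3635] [181.  141.  101.5]
wrist
[264.  80.] 5177 circ [array([ 0.5158, -0.2982]), np.float64(0.0259)] mean [ 0.5157 -0.2979] [145. 143. 142.]
[107. 104.] 2584 circ [array([ 0.4309, -0.3629]), np.float64(0.0173)] mean [ 0.4321 -0.3625] [237. 192. 114.]
[279. 227.] 1893 circ [array([ 0.5752, -0.3808]), np.float64(0.0175)] mean [ 0.5747 -0.3798] [239. 196. 118.]
[171. 255.] 1021 circ [array([ 0.5199, -0.443 ]), np.float64(0.0167)] mean [ 0.5154 -0.4404] [ 34. 105. 234.]
[274. 342.] 365 circ [array([ 0.6173, -0.4631]), np.float64(0.016)] mean [ 0.6182 -0.4642] [24. 24. 26.]
dp [-2.3 -0.7 95.3] twist [0.001 0.    0.003] yaw now 2.098 pos [ 0.5753 -0.3782  0.1213] t 38.25
```

The tub now holds three beads, at (0.596,-0.001), (0.557,0.096) and (0.550,0.004). The fourth, at (0.576,-0.381), is confirmed as natural wood.

step_arm(motion=[{"dp": [-2,-1,30],"twist": [0,0,0],"hand": 0.45},{"dp": [-2,-1,60],"twist": [0,0,0],"hand": 0.45},{"dp": [-2,-1,85],"twist": [0,0,0],"hand": 0.45},{"dp": [-2,-1,95],"twist": [0,0,0],"hand": 0.45},{"dp": [-2,-1,95],"twist": [0,0,0],"hand": 0.45}])

```text
clock: 38.88
tool_pos: [0.5744, -0.3818, 0.025]
eef_rot: [0.5, 0.866, 0.0, -0.0]
contact_force: [-0.8, -0.4, 0.0]
opening: 0.726
finger_force: 0.0
```

step_arm(motion=[{"dp": [0,0,0],"twist": [0,0,0],"hand": -1},{"dp": [0,0,0],"twist": [0,0,0],"hand": -1},{"dp": [0,0,0],"twist": [0,0,0],"hand": -1},{"dp": [0,0,0],"twist": [0,0,0],"hand": -1},{"dp": [0,0,0],"twist": [0,0,0],"hand": -1}], force=25)

```text
clock: 39.5
tool_pos: [0.5747, -0.3825, 0.026]
eef_rot: [0.5, 0.866, -0.0, 0.001]
contact_force: [-0.8, -0.7, 4.9]
opening: 0.422
finger_force: 25.0
```

step_arm(motion=[{"dp": [0,0,-20],"twist": [0,0,0],"hand": -1},{"dp": [0,0,-55],"twist": [0,0,0],"hand": -1},{"dp": [0,0,-95],"twist": [0,0,0],"hand": -1},{"dp": [0,0,-136],"twist": [0,0,0],"hand": -1}])

```text
clock: 40.0
tool_pos: [0.5742, -0.382, 0.1633]
eef_rot: [0.5, 0.866, 0.0, 0.0]
contact_force: [0.6, -0.2, -0.7]
opening: 0.42
finger_force: 25.0
```

step_arm(motion=[{"dp": [40,26,0],"twist": [0,0,0],"hand": -1},{"dp": [85,56,0],"twist": [0,0,0],"hand": -1},{"dp": [130,85,0],"twist": [0,0,0],"hand": -1},{"dp": [175,115,0],"twist": [0,0,0],"hand": -1},{"dp": [220,144,0],"twist": [0,0,0],"hand": -1}])

```text
clock: 40.62
tool_pos: [0.589, -0.1178, 0.1623]
eef_rot: [0.5, 0.866, 0.0, 0.0]
contact_force: [0.3, -0.2, 0.5]
opening: 0.424
finger_force: 25.0
```

step_arm(motion=[{"dp": [40,26,0],"twist": [0,0,0.18],"hand": -1},{"dp": [80,53,0],"twist": [0,0,0.36],"hand": -1},{"dp": [120,79,0],"twist": [0,0,0.54],"hand": -1},{"dp": [155,102,0],"twist": [0,0,0.72],"hand": -1},{"dp": [174,115,0],"twist": [0,0,0.9],"hand": -1}])

```text
clock: 41.25
tool_pos: [0.6012, 0.0925, 0.1623]
eef_rot: [0.827, 0.562, 0.001, -0.001]
contact_force: [0.3, -0.8, 0.1]
opening: 0.417
finger_force: 25.0
```

step_arm(motion=[{"dp": [0,0,0],"twist": [0,0,0.145],"hand": -1},{"dp": [0,0,0],"twist": [0,0,0.145],"hand": -1},{"dp": [0,0,0],"twist": [0,0,0.145],"hand": -1}])

```text
clock: 41.62
tool_pos: [0.6014, 0.0881, 0.1616]
eef_rot: [0.865, 0.502, 0.0, 0.0]
contact_force: [0.0, -0.2, 0.5]
opening: 0.424
finger_force: 25.0
```

Run:
```python
from beads import *
plan([.6025,.0905,.065],np.radians(60))
d=beads('scene',lo=(.4,-.5),hi=(.72,.13))
```

```text
dp [ 2.7 -0.3 96.6] twist [0.    0.    0.004] yaw now 1.052 pos [0.6014 0.0881 0.1616] t 41.62
[317. 210.] 572 circ [array([0.5561, 0.0598]), np.float64(0.0707)] mean [0.5343 0.0704] [156.5 147.  136. ]
[146. 216.] 117 circ [array([ 0.4315, -0.3623]), np.float64(0.018)] mean [ 0.4341 -0.3625] [178. 148. 111.]
[309. 237.] 392 circ [array([0.6125, 0.0232]), np.float64(0.0676)] mean [0.64   0.0178] [175. 170. 162.]
[173. 230.] 222 circ [array([ 0.5185, -0.2971]), np.float64(0.0255)] mean [ 0.5182 -0.2989] [182. 180. 178.]
[110. 240.] 131 circ [array([ 0.5244, -0.4448]), np.float64(0.0177)] mean [ 0.5247 -0.4442] [ 49.   88.  162.5]
[100. 265.] 166 circ [array([ 0.6158, -0.4576]), np.float64(0.0176)] mean [ 0.6178 -0.4581] [28.  26.5 28. ]
```

step_arm(motion=[{"dp": [2,0,30],"twist": [0,0,0],"hand": -1},{"dp": [2,0,65],"twist": [0,0,0],"hand": -1},{"dp": [2,0,96],"twist": [0,0,0],"hand": -1},{"dp": [2,0,96],"twist": [0,0,0],"hand": -1},{"dp": [2,0,96],"twist": [0,0,0],"hand": -1}])

```text
clock: 42.3
tool_pos: [0.6031, 0.0902, 0.0662]
eef_rot: [0.865, 0.501, 0.001, 0.0]
contact_force: [0.6, -0.1, 0.8]
opening: 0.425
finger_force: 25.0
```

step_arm(motion=[{"dp": [0,0,0],"twist": [0,0,0],"hand": 0.15},{"dp": [0,0,0],"twist": [0,0,0],"hand": 0.15},{"dp": [0,0,0],"twist": [0,0,0],"hand": 0.15}])

```text
clock: 42.68
tool_pos: [0.6028, 0.0903, 0.0658]
eef_rot: [0.865, 0.501, 0.0, 0.0]
contact_force: [0.7, 0.3, -0.3]
opening: 0.576
finger_force: 0.0
```

step_arm(motion=[{"dp": [0,0,-20],"twist": [0,0,0],"hand": 0.15},{"dp": [0,0,-55],"twist": [0,0,0],"hand": 0.15},{"dp": [0,0,-95],"twist": [0,0,0],"hand": 0.15},{"dp": [-30,5,-95],"twist": [0,0,0],"hand": 0.45},{"dp": [-80,13,-95],"twist": [0,0,0],"hand": 0.45}])

```text
clock: 43.3
tool_pos: [0.575, 0.0159, 0.1625]
eef_rot: [0.864, 0.503, 0.002, 0.0]
contact_force: [1.0, -0.8, 0.7]
opening: 0.728
finger_force: 0.0
```

step_arm(motion=[{"dp": [-50,8,0],"twist": [0,0,0],"hand": 0.45},{"dp": [-100,16,0],"twist": [0,0,0],"hand": 0.45},{"dp": [-150,25,0],"twist": [0,0,0],"hand": 0.45},{"dp": [-200,33,0],"twist": [0,0,0],"hand": 0.45},{"dp": [-250,41,0],"twist": [0,0,0],"hand": 0.45}])

```text
clock: 43.92
tool_pos: [0.4848, -0.2245, 0.1617]
eef_rot: [0.865, 0.501, 0.0, 0.001]
contact_force: [0.0, -0.3, -0.2]
opening: 0.722
finger_force: 0.0
```

step_arm(motion=[{"dp": [-50,8,10],"twist": [0,0,0.18],"hand": 0.45},{"dp": [-100,16,20],"twist": [0,0,0.36],"hand": 0.45},{"dp": [-130,21,30],"twist": [0,0,0.54],"hand": 0.45},{"dp": [-149,25,40],"twist": [0,0,0.72],"hand": 0.45},{"dp": [-149,25,40],"twist": [0,0,0.9],"hand": 0.45}])

```text
clock: 44.55
tool_pos: [0.4313, -0.3667, 0.1209]
eef_rot: [0.998, 0.07, -0.0, 0.001]
contact_force: [0.4, 0.5, -0.1]
opening: 0.723
finger_force: 0.0
```

step_arm(motion=[{"dp": [0,0,0],"twist": [0,0,0.145],"hand": 0.45},{"dp": [0,0,0],"twist": [0,0,0.145],"hand": 0.45},{"dp": [0,0,0],"twist": [0,0,0.145],"hand": 0.45}])

```text
clock: 44.92
tool_pos: [0.4329, -0.3645, 0.121]
eef_rot: [1.0, 0.004, 0.0, 0.0]
contact_force: [-1.0, 0.4, -0.2]
opening: 0.728
finger_force: 0.0
```

Run:
```python
from beads import *
d=beads('top',lo=(.4,-.5),hi=(.72,.13));save(d,'t7.png',(180,140,310,270),3)
print('wrist');d=beads('wrist',lo=(.35,-.45),hi=(.75,-.25))
plan([.4316,-.3633,.026],0)
```

```text
[232. 164.] 48 circ [array([0.7032, 0.079 ]), np.float64(0.0311)] mean [0.6925 0.0743] [53.5 62.  72.5]
[232. 185.] 91 circ [array([0.614 , 0.0576]), np.float64(0.0658)] mean [0.6386 0.0709] [125.  117.5 110. ]
[436. 195.] 168 circ [array([ 0.6149, -0.4564]), np.float64(0.0183)] mean [ 0.615  -0.4574] [36. 29. 27.]
[226. 197.] 164 circ [array([0.6077, 0.089 ]), np.float64(0.0187)] mean [0.6069 0.0885] [180. 143. 104.]
[260. 201.] 165 circ [array([ 0.596 , -0.0013]), np.float64(0.0188)] mean [ 0.5956 -0.0013] [107.  85.  64.]
[223. 216.] 164 circ [array([0.5566, 0.0957]), np.float64(0.0186)] mean [0.5564 0.0955] [180. 144. 105.]
[257. 219.] 151 circ [array([0.549 , 0.0038]), np.float64(0.0185)] mean [0.5492 0.0046] [110.  87.  65.]
[375. 233.] 313 circ [array([ 0.5168, -0.299 ]), np.float64(0.0257)] mean [ 0.5156 -0.2994] [197. 189. 186.]
[431. 231.] 164 circ [array([ 0.523 , -0.4413]), np.float64(0.0175)] mean [ 0.5235 -0.4427] [ 50.  79. 157.]
wrist
[185. 105.] 4984 circ [array([ 0.5156, -0.2983]), np.float64(0.0259)] mean [ 0.5164 -0.2986] [233. 231. 230.]
[397.  99.] 2050 circ [array([ 0.5212, -0.4435]), np.float64(0.0173)] mean [ 0.5212 -0.4395] [ 26.  91. 222.]
[282. 227.] 1910 circ [array([ 0.4306, -0.364 ]), np.float64(0.0173)] mean [ 0.4319 -0.3639] [232. 184. 109.]
dp [-1.2 -1.2 94.6] twist [ 0.    -0.001  0.007] yaw now 0.007 pos [ 0.4327 -0.3645  0.1206] t 45.02
```

View pics/t7.png

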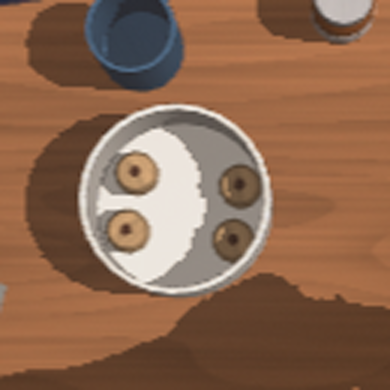

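The four beads all stand upright in the tub, at about (137,172), (128,231), (240,185) and (233,240). Now the fifth.

step_arm(motion=[{"dp": [-1,-1,30],"twist": [0,0,0],"hand": 0.45},{"dp": [-1,-1,60],"twist": [0,0,0],"hand": 0.45},{"dp": [-1,-1,85],"twist": [0,0,0],"hand": 0.45},{"dp": [-1,-1,94.5],"twist": [0,0,0],"hand": 0.45},{"dp": [-1,-1,94.5],"twist": [0,0,0],"hand": 0.45}])

```text
clock: 45.65
tool_pos: [0.4315, -0.3634, 0.0256]
eef_rot: [1.0, 0.003, -0.0, -0.0]
contact_force: [1.1, 0.7, 1.0]
opening: 0.727
finger_force: 0.0
```

step_arm(motion=[{"dp": [0,0,0],"twist": [0,0,0],"hand": -1},{"dp": [0,0,0],"twist": [0,0,0],"hand": -1},{"dp": [0,0,0],"twist": [0,0,0],"hand": -1},{"dp": [0,0,0],"twist": [0,0,0],"hand": -1},{"dp": [0,0,0],"twist": [0,0,0],"hand": -1}], force=25)

```text
clock: 46.28
tool_pos: [0.4319, -0.3638, 0.0264]
eef_rot: [1.0, 0.002, 0.0, 0.0]
contact_force: [-0.6, 0.8, 6.0]
opening: 0.425
finger_force: 25.0
```

step_arm(motion=[{"dp": [0,0,-20],"twist": [0,0,0],"hand": -1},{"dp": [0,0,-55],"twist": [0,0,0],"hand": -1},{"dp": [0,0,-95],"twist": [0,0,0],"hand": -1},{"dp": [0,0,-136],"twist": [0,0,0],"hand": -1}])

```text
clock: 46.78
tool_pos: [0.4313, -0.3634, 0.1639]
eef_rot: [1.0, 0.002, 0.0, 0.0]
contact_force: [-0.7, -0.1, -1.0]
opening: 0.418
finger_force: 25.0
```

step_arm(motion=[{"dp": [22,-46,0],"twist": [0,0,0],"hand": -1},{"dp": [44,-92,0],"twist": [0,0,0],"hand": -1},{"dp": [66,-138,0],"twist": [0,0,0],"hand": -1},{"dp": [88,-184,0],"twist": [0,0,0],"hand": -1},{"dp": [110,-230,0],"twist": [0,0,0],"hand": -1}])

```text
clock: 47.4
tool_pos: [0.5409, -0.1314, 0.1628]
eef_rot: [1.0, 0.002, 0.0, 0.0]
contact_force: [0.9, -0.2, -0.1]
opening: 0.42
finger_force: 25.0
```

step_arm(motion=[{"dp": [22,-46,0],"twist": [0,0,0],"hand": -1},{"dp": [44,-92,0],"twist": [0,0,0],"hand": -1},{"dp": [66,-138,0],"twist": [0,0,0],"hand": -1},{"dp": [85,-180,0],"twist": [0,0,0],"hand": -1},{"dp": [85,-180,0],"twist": [0,0,0],"hand": -1}])

```text
clock: 48.02
tool_pos: [0.6255, 0.0537, 0.1626]
eef_rot: [1.0, 0.006, 0.001, -0.002]
contact_force: [-0.9, -0.4, -0.4]
opening: 0.421
finger_force: 25.0
```

step_arm(motion=[{"dp": [0,0,0],"twist": [0,0,0],"hand": -1},{"dp": [0,0,0],"twist": [0,0,0],"hand": -1}])

```text
clock: 48.28
tool_pos: [0.6241, 0.0452, 0.1621]
eef_rot: [1.0, 0.001, -0.0, 0.001]
contact_force: [-0.2, 0.7, -1.1]
opening: 0.422
finger_force: 25.0
```

Run:
```python
from beads import *
plan([.627,.046,.065],0)
```

```text
dp [ 3.  -0.9 97.1] twist [0.001 0.    0.002] yaw now 0.002 pos [0.6241 0.0452 0.1621] t 48.27
```

step_arm(motion=[{"dp": [3,0,30],"twist": [0,0,0],"hand": -1},{"dp": [3,0,65],"twist": [0,0,0],"hand": -1},{"dp": [3,0,97],"twist": [0,0,0],"hand": -1},{"dp": [3,0,97],"twist": [0,0,0],"hand": -1},{"dp": [3,0,97],"twist": [0,0,0],"hand": -1}])

```text
clock: 48.9
tool_pos: [0.6282, 0.0466, 0.0659]
eef_rot: [1.0, 0.002, 0.001, 0.0]
contact_force: [0.0, -0.0, -0.6]
opening: 0.419
finger_force: 25.0
```

step_arm(motion=[{"dp": [0,0,0],"twist": [0,0,0],"hand": 0.15},{"dp": [0,0,0],"twist": [0,0,0],"hand": 0.15},{"dp": [0,0,0],"twist": [0,0,0],"hand": 0.15}])

```text
clock: 49.28
tool_pos: [0.6278, 0.0477, 0.0653]
eef_rot: [1.0, 0.003, 0.0, -0.0]
contact_force: [-0.2, 1.0, 0.1]
opening: 0.572
finger_force: 0.4
```

step_arm(motion=[{"dp": [0,0,-20],"twist": [0,0,0],"hand": 0.15},{"dp": [0,0,-60],"twist": [0,0,0],"hand": 0.15},{"dp": [0,0,-110],"twist": [0,0,0],"hand": 0.15},{"dp": [0,0,-160],"twist": [0,0,0],"hand": 0.6},{"dp": [0,0,-200],"twist": [0,0,0],"hand": 0.6}])

```text
clock: 49.9
tool_pos: [0.628, 0.0472, 0.2686]
eef_rot: [1.0, 0.002, 0.002, -0.0]
contact_force: [0.6, -0.4, -0.8]
opening: 0.779
finger_force: 0.0
```

step_arm(motion=[{"dp": [-20,-50,0],"twist": [0,0,-0.18],"hand": 0.6},{"dp": [-40,-100,0],"twist": [0,0,-0.36],"hand": 0.6},{"dp": [-60,-150,0],"twist": [0,0,-0.54],"hand": 0.6},{"dp": [-80,-200,0],"twist": [0,0,-0.72],"hand": 0.6},{"dp": [-100,-250,0],"twist": [0,0,-0.9],"hand": 0.6}])

```text
clock: 50.52
tool_pos: [0.526, 0.2981, 0.2664]
eef_rot: [0.898, 0.439, 0.001, 0.0]
contact_force: [0.8, 0.7, -0.3]
opening: 0.801
finger_force: 0.0
```

Run:
```python
from beads import *
plan([.5132,.334,.26],1.379)
d=beads('top',lo=(.4,-.5),hi=(.72,.13))
```

```text
dp [ 20.5 -32.1   6.3] twist [ 0.002 -0.001 -0.469] yaw now 0.91 pos [0.526  0.2981 0.2664] t 50.52
[231. 164.] 46 circ [array([0.7039, 0.0788]), np.float64(0.0316)] mean [0.6938 0.0742] [49. 57. 68.]
[228. 190.] 113 circ [array([0.5883, 0.0562]), np.float64(0.0742)] mean [0.6256 0.08  ] [124.5 117.  110. ]
[243. 189.] 163 circ [array([0.6295, 0.0439]), np.float64(0.0187)] mean [0.6293 0.0438] [158.  124.5  90. ]
[436. 195.] 166 circ [array([ 0.6145, -0.4581]), np.float64(0.0177)] mean [ 0.6147 -0.4577] [33. 26. 24.]
[225. 197.] 163 circ [array([0.6075, 0.0886]), np.float64(0.0187)] mean [0.6066 0.0887] [165.5 132.   96. ]
[260. 202.] 166 circ [array([ 0.5963, -0.0012]), np.float64(0.019)] mean [ 0.5957 -0.002 ] [99. 79. 59.]
[223. 216.] 167 circ [array([0.5568, 0.0958]), np.float64(0.0186)] mean [0.5562 0.0953] [166.  133.5  97. ]
[257. 219.] 150 circ [array([0.5498, 0.0041]), np.float64(0.0183)] mean [0.5494 0.0045] [102.   80.5  59. ]
[375. 233.] 311 circ [array([ 0.5169, -0.2989]), np.float64(0.0253)] mean [ 0.516  -0.2987] [183. 175. 172.]
[431. 231.] 161 circ [array([ 0.523 , -0.4413]), np.float64(0.0173)] mean [ 0.5226 -0.4426] [ 47.  73. 145.]
```

All five beads stand in the tub. Next is the stick.

step_arm(motion=[{"dp": [10,-16,0],"twist": [0,0,-0.17],"hand": 0.6},{"dp": [20.5,-32,3],"twist": [0,0,-0.34],"hand": 0.6},{"dp": [20.5,-32,6],"twist": [0,0,-0.469],"hand": 0.6},{"dp": [20.5,-32,6],"twist": [0,0,-0.469],"hand": 0.6},{"dp": [20.5,-32,6],"twist": [0,0,-0.469],"hand": 0.6}])

```text
clock: 51.2
tool_pos: [0.5144, 0.3322, 0.2594]
eef_rot: [0.774, 0.633, 0.0, 0.0]
contact_force: [-1.0, 0.1, -1.0]
opening: 0.802
finger_force: 0.0
```

Run:
```python
from beads import *
d=cam('wrist')
P=world(d);X,Y,Z=P[...,0],P[...,1],P[...,2];ok=d['depth']>0
t=ok&(abs(X-.513)<.03)&(abs(Y-.333)<.03)&(Z>.15)&(Z<.17)
print(P[t].mean(0).round(4),t.sum(),cv2.minAreaRect(P[t][:,:2].astype(np.float32)*1000))
plan([.5132,.334,.123],1.379)
```

```text
[0.5134 0.3359 0.1582] 717 ((513.3394165039062, 334.9624938964844), (19.916950225830078, 19.805753707885742), 77.82247161865234)
dp [  1.5  -1.5 136.3] twist [ 0.001  0.    -0.008] yaw now 1.371 pos [0.5143 0.3323 0.2593] t 51.25
```

step_arm(motion=[{"dp": [1.8,-1.5,30],"twist": [0,0,0],"hand": 0.6},{"dp": [1.8,-1.5,65],"twist": [0,0,0],"hand": 0.6},{"dp": [1.8,-1.5,100],"twist": [0,0,0],"hand": 0.6},{"dp": [1.8,-1.5,125],"twist": [0,0,0],"hand": 0.3},{"dp": [1.8,-1.5,135.5],"twist": [0,0,0],"hand": 0}])

```text
clock: 51.88
tool_pos: [0.5125, 0.3342, 0.1221]
eef_rot: [0.774, 0.634, -0.001, 0.0]
contact_force: [0.0, 0.2, 0.8]
opening: 0.595
finger_force: 0.0
```

step_arm(motion=[{"dp": [0,0,0],"twist": [0,0,0],"hand": -0.2},{"dp": [0,0,0],"twist": [0,0,0],"hand": -1},{"dp": [0,0,0],"twist": [0,0,0],"hand": -1},{"dp": [0,0,0],"twist": [0,0,0],"hand": -1},{"dp": [0,0,0],"twist": [0,0,0],"hand": -1}], force=50)

```text
clock: 52.5
tool_pos: [0.5133, 0.3353, 0.1242]
eef_rot: [0.773, 0.634, 0.001, 0.0]
contact_force: [-0.5, 0.7, 5.6]
opening: 0.222
finger_force: 50.0
```

step_arm(motion=[{"dp": [0,0,0],"twist": [0,0,0],"hand": -1},{"dp": [0,0,0],"twist": [0,0,0],"hand": -1}], force=50)

```text
clock: 52.75
tool_pos: [0.5133, 0.3353, 0.1242]
eef_rot: [0.773, 0.634, 0.001, 0.0]
contact_force: [-0.7, 0.3, 5.9]
opening: 0.224
finger_force: 50.0
```

Run:
```python
from beads import *
plan([.5132,.334,.123],1.379)
```

```text
dp [-1.3  0.2  1.2] twist [ 0.001 -0.001 -0.005] yaw now 1.374 pos [0.5133 0.3353 0.1242] t 52.75
```

step_arm(motion=[{"dp": [0,0,-20],"twist": [0,0,0],"hand": -1},{"dp": [0,0,-50],"twist": [0,0,0],"hand": -1},{"dp": [0,0,-90],"twist": [0,0,0],"hand": -1},{"dp": [0,0,-125],"twist": [0,0,0],"hand": -1},{"dp": [0,0,-140],"twist": [0,0,0],"hand": -1}])

```text
clock: 53.38
tool_pos: [0.5132, 0.3353, 0.2649]
eef_rot: [0.773, 0.634, 0.001, 0.0]
contact_force: [1.0, -0.5, -1.0]
opening: 0.22
finger_force: 50.0
```

step_arm(motion=[{"dp": [0,0,0],"twist": [0,0,0],"hand": -1},{"dp": [0,0,0],"twist": [0,0,0],"hand": -1}])

```text
clock: 53.62
tool_pos: [0.512, 0.3342, 0.2615]
eef_rot: [0.773, 0.634, -0.002, 0.0]
contact_force: [-0.3, 0.1, -0.3]
opening: 0.223
finger_force: 50.0
```

Run:
```python
from beads import *
s=r.get_state();p=s['tool_pos'];print(p,s['opening'])
d=cam('scene')
axis(d,p[0],p[1]-.001,[(.145,.175)],.0125,.025)
axis(d,p[0],p[1]-.001,[(.18,.225)],.007,.025)
M=R.from_quat(s['eef_rot']).as_matrix();C=np.array([.580,.0515])
q=C-.05*M[:2,1]/np.linalg.norm(M[:2,1]);print(q)
plan([*q,.264])
```

```text
[0.512045   0.33417133 0.26151791] 0.22300653376584859
(0.145, 0.175) 103 axis [0.5105 0.333 ] rms 0.0024 zmin 0.1459
(0.18, 0.225) 97 axis [0.5116 0.3322] rms 0.0015 zmin 0.1802
[0.5309656  0.06127893]
dp [-264.    71.9   -2. ] twist [-0.002  0.003 -0.   ] yaw now 1.374 pos [0.5121 0.3342 0.2615] t 53.67
```

step_arm(motion=[{"dp": [-50,14,0],"twist": [0,0,0],"hand": -1},{"dp": [-105,29,0],"twist": [0,0,0],"hand": -1},{"dp": [-160,44,0],"twist": [0,0,0],"hand": -1},{"dp": [-215,59,0],"twist": [0,0,0],"hand": -1},{"dp": [-263,72,0],"twist": [0,0,0],"hand": -1}])

```text
clock: 54.3
tool_pos: [0.5313, 0.0603, 0.262]
eef_rot: [0.774, 0.634, -0.001, -0.0]
contact_force: [0.5, -1.0, -0.7]
opening: 0.219
finger_force: 50.0
```

step_arm(motion=[{"dp": [0,0,0],"twist": [0,0,0],"hand": -1},{"dp": [0,0,0],"twist": [0,0,0],"hand": -1},{"dp": [0,0,0],"twist": [0,0,0],"hand": -1}])

```text
clock: 54.68
tool_pos: [0.5316, 0.0649, 0.2629]
eef_rot: [0.772, 0.635, 0.0, -0.001]
contact_force: [-0.2, 0.5, -0.2]
opening: 0.222
finger_force: 50.0
```

Run:
```python
from beads import *
s=r.get_state();M=R.from_quat(s['eef_rot']).as_matrix();C=np.array([.580,.0515])+[.001,.001]
q=C-.05*M[:2,1]/np.linalg.norm(M[:2,1])
plan([*q,.127])
```

```text
dp [ -2.8   1.  135.9] twist [-0.001 -0.001  0.   ] yaw now 1.377 pos [0.5316 0.0649 0.2629] t 54.67
```

step_arm(motion=[{"dp": [-3,1,35],"twist": [0,0,0],"hand": -1},{"dp": [-3,1,70],"twist": [0,0,0],"hand": -1},{"dp": [-3,1,100],"twist": [0,0,0],"hand": -1},{"dp": [-3,1,125],"twist": [0,0,0],"hand": -1},{"dp": [-3,1,132],"twist": [0,0,0],"hand": -1}])

```text
clock: 55.3
tool_pos: [0.5314, 0.0612, 0.1299]
eef_rot: [0.772, 0.635, -0.001, -0.001]
contact_force: [0.1, 0.2, 0.3]
opening: 0.224
finger_force: 50.0
```

step_arm(motion=[{"dp": [0,0,0],"twist": [0,0,0],"hand": -1},{"dp": [0,0,2],"twist": [0,0,0],"hand": -1},{"dp": [0,0,3],"twist": [0,0,0],"hand": -1},{"dp": [0,0,3],"twist": [0,0,0],"hand": -1}])

```text
clock: 55.8
tool_pos: [0.5325, 0.0597, 0.1286]
eef_rot: [0.773, 0.634, 0.0, 0.0]
contact_force: [1.1, 0.9, -0.2]
opening: 0.223
finger_force: 50.0
```

Run:
```python
from beads import *
s=r.get_state();print(s['contact_force'])
plan([.532,.0623,.127])
def P(a): a=np.radians(a);return np.array([50*np.sin(a),-50*np.cos(a)])
for k in range(6): print([ (P(60*k+12*i)-P(60*k)).round(1).tolist() for i in range(1,6)])
```

```text
[ 1.11829348  0.87567969 -0.17970383]
dp [ 2.4 -1.   1.6] twist [ 0.001 -0.    -0.   ] yaw now 1.374 pos [0.5325 0.0597 0.1286] t 55.8
[[10.4, 1.1], [20.3, 4.3], [29.4, 9.5], [37.2, 16.5], [43.3, 25.0]]
[[4.3, 9.5], [6.4, 19.8], [6.4, 30.2], [4.3, 40.5], [0.0, 50.0]]
[[-6.1, 8.5], [-13.9, 15.5], [-23.0, 20.7], [-32.9, 23.9], [-43.3, 25.0]]
[[-10.4, -1.1], [-20.3, -4.3], [-29.4, -9.5], [-37.2, -16.5], [-43.3, -25.0]]
[[-4.3, -9.5], [-6.4, -19.8], [-6.4, -30.2], [-4.3, -40.5], [-0.0, -50.0]]
[[6.1, -8.5], [13.9, -15.5], [23.0, -20.7], [32.9, -23.9], [43.3, -25.0]]
```

step_arm(motion=[{"dp": [2,-1,1],"twist": [0,0,0],"hand": -1},{"dp": [2,-1,1],"twist": [0,0,0],"hand": -1}])

```text
clock: 56.05
tool_pos: [0.5316, 0.0622, 0.1272]
eef_rot: [0.773, 0.634, 0.0, -0.0]
contact_force: [0.1, 0.3, -0.3]
opening: 0.22
finger_force: 50.0
```

step_arm(motion=[{"dp": [10.4,1.1,0],"twist": [0,0,0],"hand": -1},{"dp": [20.3,4.3,0],"twist": [0,0,0],"hand": -1},{"dp": [29.4,9.5,0],"twist": [0,0,0],"hand": -1},{"dp": [37.2,16.5,0],"twist": [0,0,0],"hand": -1},{"dp": [43.3,25,0],"twist": [0,0,0],"hand": -1}])

```text
clock: 56.68
tool_pos: [0.5653, 0.1, 0.1272]
eef_rot: [0.773, 0.634, -0.0, 0.0]
contact_force: [-0.3, 0.3, -0.5]
opening: 0.224
finger_force: 50.0
```

step_arm(motion=[{"dp": [4.3,9.5,0],"twist": [0,0,0],"hand": -1},{"dp": [6.4,19.8,0],"twist": [0,0,0],"hand": -1},{"dp": [6.4,30.2,0],"twist": [0,0,0],"hand": -1},{"dp": [4.3,40.5,0],"twist": [0,0,0],"hand": -1},{"dp": [0,50,0],"twist": [0,0,0],"hand": -1}])

```text
clock: 57.3
tool_pos: [0.6143, 0.0893, 0.1272]
eef_rot: [0.773, 0.634, 0.0, -0.0]
contact_force: [-0.8, 0.6, -0.7]
opening: 0.222
finger_force: 50.0
```

step_arm(motion=[{"dp": [-6.1,8.5,0],"twist": [0,0,0],"hand": -1},{"dp": [-13.9,15.5,0],"twist": [0,0,0],"hand": -1},{"dp": [-23,20.7,0],"twist": [0,0,0],"hand": -1},{"dp": [-32.9,23.9,0],"twist": [0,0,0],"hand": -1},{"dp": [-43.3,25,0],"twist": [0,0,0],"hand": -1}])

```text
clock: 57.92
tool_pos: [0.6298, 0.0415, 0.1272]
eef_rot: [0.773, 0.634, 0.0, 0.0]
contact_force: [-0.2, 0.3, -1.2]
opening: 0.225
finger_force: 50.0
```

Run:
```python
from beads import *
s=r.get_state();print(s['contact_force'],s['moment'])
d=cam('scene');save(d,'s8.png',(240,110,380,260),4)
```

```text
[-0.19279439  0.27037988 -1.21963187] [ 0.04706549 -0.04687618  0.02631437]
```

View pics/s8.png

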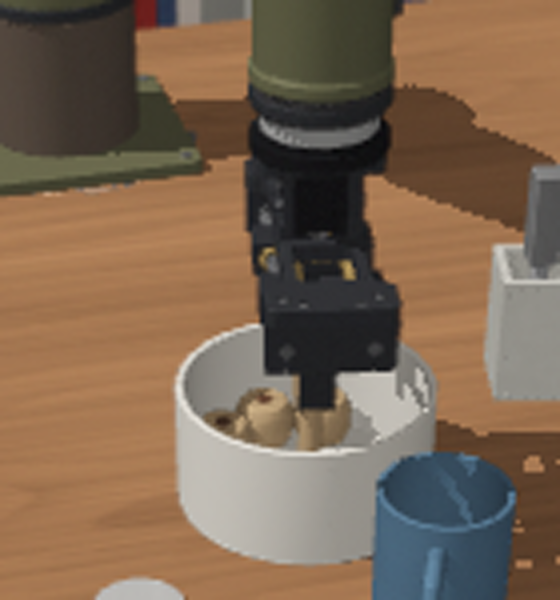

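The stick is down among the beads, which sit at about (215,425), (268,415) and (335,415), and they move freely with low force. I'll finish this turn and do three more.

step_arm(motion=[{"dp": [-10.4,-1.1,0],"twist": [0,0,0],"hand": -1},{"dp": [-20.3,-4.3,0],"twist": [0,0,0],"hand": -1},{"dp": [-29.4,-9.5,0],"twist": [0,0,0],"hand": -1},{"dp": [-37.2,-16.5,0],"twist": [0,0,0],"hand": -1},{"dp": [-43.3,-25,0],"twist": [0,0,0],"hand": -1}])

```text
clock: 58.6
tool_pos: [0.5961, 0.0043, 0.1273]
eef_rot: [0.773, 0.634, -0.0, 0.0]
contact_force: [1.0, 0.1, -1.0]
opening: 0.22
finger_force: 50.0
```

step_arm(motion=[{"dp": [-4.3,-9.5,0],"twist": [0,0,0],"hand": -1},{"dp": [-6.4,-19.8,0],"twist": [0,0,0],"hand": -1},{"dp": [-6.4,-30.2,0],"twist": [0,0,0],"hand": -1},{"dp": [-4.3,-40.5,0],"twist": [0,0,0],"hand": -1},{"dp": [0,-50,0],"twist": [0,0,0],"hand": -1}])

```text
clock: 59.22
tool_pos: [0.5471, 0.015, 0.1273]
eef_rot: [0.773, 0.634, -0.0, 0.0]
contact_force: [0.6, 1.3, -0.5]
opening: 0.222
finger_force: 50.0
```

step_arm(motion=[{"dp": [6.1,-8.5,0],"twist": [0,0,0],"hand": -1},{"dp": [13.9,-15.5,0],"twist": [0,0,0],"hand": -1},{"dp": [23,-20.7,0],"twist": [0,0,0],"hand": -1},{"dp": [32.9,-23.9,0],"twist": [0,0,0],"hand": -1},{"dp": [43.3,-25,0],"twist": [0,0,0],"hand": -1}])

```text
clock: 59.85
tool_pos: [0.5317, 0.0627, 0.1272]
eef_rot: [0.773, 0.634, -0.0, 0.0]
contact_force: [0.5, -1.3, -0.3]
opening: 0.224
finger_force: 50.0
```

step_arm(motion=[{"dp": [10.4,1.1,0],"twist": [0,0,0],"hand": -1},{"dp": [20.3,4.3,0],"twist": [0,0,0],"hand": -1},{"dp": [29.4,9.5,0],"twist": [0,0,0],"hand": -1},{"dp": [37.2,16.5,0],"twist": [0,0,0],"hand": -1},{"dp": [43.3,25,0],"twist": [0,0,0],"hand": -1}])

```text
clock: 60.48
tool_pos: [0.5652, 0.0999, 0.1272]
eef_rot: [0.773, 0.634, -0.0, -0.0]
contact_force: [0.3, -0.3, -0.5]
opening: 0.228
finger_force: 50.0
```

step_arm(motion=[{"dp": [4.3,9.5,0],"twist": [0,0,0],"hand": -1},{"dp": [6.4,19.8,0],"twist": [0,0,0],"hand": -1},{"dp": [6.4,30.2,0],"twist": [0,0,0],"hand": -1},{"dp": [4.3,40.5,0],"twist": [0,0,0],"hand": -1},{"dp": [0,50,0],"twist": [0,0,0],"hand": -1}])

```text
clock: 61.1
tool_pos: [0.6144, 0.0893, 0.1272]
eef_rot: [0.773, 0.634, 0.0, 0.0]
contact_force: [-0.5, 0.1, 0.3]
opening: 0.222
finger_force: 50.0
```

step_arm(motion=[{"dp": [-6.1,8.5,0],"twist": [0,0,0],"hand": -1},{"dp": [-13.9,15.5,0],"twist": [0,0,0],"hand": -1},{"dp": [-23,20.7,0],"twist": [0,0,0],"hand": -1},{"dp": [-32.9,23.9,0],"twist": [0,0,0],"hand": -1},{"dp": [-43.3,25,0],"twist": [0,0,0],"hand": -1}])

```text
clock: 61.72
tool_pos: [0.6298, 0.0416, 0.1272]
eef_rot: [0.773, 0.634, 0.0, 0.0]
contact_force: [-0.2, -0.3, -0.9]
opening: 0.224
finger_force: 50.0
```

step_arm(motion=[{"dp": [-10.4,-1.1,0],"twist": [0,0,0],"hand": -1},{"dp": [-20.3,-4.3,0],"twist": [0,0,0],"hand": -1},{"dp": [-29.4,-9.5,0],"twist": [0,0,0],"hand": -1},{"dp": [-37.2,-16.5,0],"twist": [0,0,0],"hand": -1},{"dp": [-43.3,-25,0],"twist": [0,0,0],"hand": -1}])

```text
clock: 62.35
tool_pos: [0.5961, 0.0043, 0.1273]
eef_rot: [0.773, 0.634, -0.0, 0.0]
contact_force: [0.6, 0.2, -1.0]
opening: 0.223
finger_force: 50.0
```

step_arm(motion=[{"dp": [-4.3,-9.5,0],"twist": [0,0,0],"hand": -1},{"dp": [-6.4,-19.8,0],"twist": [0,0,0],"hand": -1},{"dp": [-6.4,-30.2,0],"twist": [0,0,0],"hand": -1},{"dp": [-4.3,-40.5,0],"twist": [0,0,0],"hand": -1},{"dp": [0,-50,0],"twist": [0,0,0],"hand": -1}])

```text
clock: 62.98
tool_pos: [0.5471, 0.015, 0.1273]
eef_rot: [0.773, 0.634, -0.0, -0.0]
contact_force: [-0.6, 0.9, -0.9]
opening: 0.222
finger_force: 50.0
```

step_arm(motion=[{"dp": [6.1,-8.5,0],"twist": [0,0,0],"hand": -1},{"dp": [13.9,-15.5,0],"twist": [0,0,0],"hand": -1},{"dp": [23,-20.7,0],"twist": [0,0,0],"hand": -1},{"dp": [32.9,-23.9,0],"twist": [0,0,0],"hand": -1},{"dp": [43.3,-25,0],"twist": [0,0,0],"hand": -1}])

```text
clock: 63.6
tool_pos: [0.5316, 0.0627, 0.1272]
eef_rot: [0.773, 0.634, -0.0, -0.0]
contact_force: [1.0, 0.5, -0.5]
opening: 0.22
finger_force: 50.0
```

step_arm(motion=[{"dp": [10.4,1.1,0],"twist": [0,0,0],"hand": -1},{"dp": [20.3,4.3,0],"twist": [0,0,0],"hand": -1},{"dp": [29.4,9.5,0],"twist": [0,0,0],"hand": -1},{"dp": [37.2,16.5,0],"twist": [0,0,0],"hand": -1},{"dp": [43.3,25,0],"twist": [0,0,0],"hand": -1}])

```text
clock: 64.22
tool_pos: [0.5653, 0.0998, 0.1272]
eef_rot: [0.773, 0.634, -0.0, -0.0]
contact_force: [-1.1, 0.3, -1.8]
opening: 0.225
finger_force: 50.0
```

step_arm(motion=[{"dp": [4.3,9.5,0],"twist": [0,0,0],"hand": -1},{"dp": [6.4,19.8,0],"twist": [0,0,0],"hand": -1},{"dp": [6.4,30.2,0],"twist": [0,0,0],"hand": -1},{"dp": [4.3,40.5,0],"twist": [0,0,0],"hand": -1},{"dp": [0,50,0],"twist": [0,0,0],"hand": -1}])

```text
clock: 64.85
tool_pos: [0.6144, 0.0893, 0.1272]
eef_rot: [0.773, 0.634, 0.0, 0.0]
contact_force: [0.4, -0.4, -0.2]
opening: 0.222
finger_force: 50.0
```

step_arm(motion=[{"dp": [-6.1,8.5,0],"twist": [0,0,0],"hand": -1},{"dp": [-13.9,15.5,0],"twist": [0,0,0],"hand": -1},{"dp": [-23,20.7,0],"twist": [0,0,0],"hand": -1},{"dp": [-32.9,23.9,0],"twist": [0,0,0],"hand": -1},{"dp": [-43.3,25,0],"twist": [0,0,0],"hand": -1}])

```text
clock: 65.47
tool_pos: [0.6298, 0.0415, 0.1272]
eef_rot: [0.773, 0.634, 0.0, 0.0]
contact_force: [0.2, 1.5, -0.9]
opening: 0.226
finger_force: 50.0
```

step_arm(motion=[{"dp": [-10.4,-1.1,0],"twist": [0,0,0],"hand": -1},{"dp": [-20.3,-4.3,0],"twist": [0,0,0],"hand": -1},{"dp": [-29.4,-9.5,0],"twist": [0,0,0],"hand": -1},{"dp": [-37.2,-16.5,0],"twist": [0,0,0],"hand": -1},{"dp": [-43.3,-25,0],"twist": [0,0,0],"hand": -1}])

```text
clock: 66.1
tool_pos: [0.5961, 0.0044, 0.1273]
eef_rot: [0.773, 0.634, -0.0, 0.0]
contact_force: [1.0, 0.2, -0.8]
opening: 0.22
finger_force: 50.0
```

step_arm(motion=[{"dp": [-4.3,-9.5,0],"twist": [0,0,0],"hand": -1},{"dp": [-6.4,-19.8,0],"twist": [0,0,0],"hand": -1},{"dp": [-6.4,-30.2,0],"twist": [0,0,0],"hand": -1},{"dp": [-4.3,-40.5,0],"twist": [0,0,0],"hand": -1},{"dp": [0,-50,0],"twist": [0,0,0],"hand": -1}])

```text
clock: 66.72
tool_pos: [0.547, 0.015, 0.1272]
eef_rot: [0.773, 0.634, -0.0, -0.0]
contact_force: [-0.2, 0.7, -0.2]
opening: 0.222
finger_force: 50.0
```

step_arm(motion=[{"dp": [6.1,-8.5,0],"twist": [0,0,0],"hand": -1},{"dp": [13.9,-15.5,0],"twist": [0,0,0],"hand": -1},{"dp": [23,-20.7,0],"twist": [0,0,0],"hand": -1},{"dp": [32.9,-23.9,0],"twist": [0,0,0],"hand": -1},{"dp": [43.3,-25,0],"twist": [0,0,0],"hand": -1}])

```text
clock: 67.35
tool_pos: [0.5316, 0.0627, 0.1272]
eef_rot: [0.773, 0.634, -0.0, 0.0]
contact_force: [0.2, -1.3, -0.3]
opening: 0.222
finger_force: 50.0
```

step_arm(motion=[{"dp": [10.4,1.1,0],"twist": [0,0,0],"hand": -1},{"dp": [20.3,4.3,0],"twist": [0,0,0],"hand": -1},{"dp": [29.4,9.5,0],"twist": [0,0,0],"hand": -1},{"dp": [37.2,16.5,0],"twist": [0,0,0],"hand": -1},{"dp": [43.3,25,0],"twist": [0,0,0],"hand": -1}])

```text
clock: 67.97
tool_pos: [0.5652, 0.0999, 0.1271]
eef_rot: [0.773, 0.634, -0.0, -0.0]
contact_force: [-0.8, 0.3, -0.3]
opening: 0.221
finger_force: 50.0
```

step_arm(motion=[{"dp": [4.3,9.5,0],"twist": [0,0,0],"hand": -1},{"dp": [6.4,19.8,0],"twist": [0,0,0],"hand": -1},{"dp": [6.4,30.2,0],"twist": [0,0,0],"hand": -1},{"dp": [4.3,40.5,0],"twist": [0,0,0],"hand": -1},{"dp": [0,50,0],"twist": [0,0,0],"hand": -1}])

```text
clock: 68.6
tool_pos: [0.6144, 0.0893, 0.1272]
eef_rot: [0.773, 0.634, 0.0, 0.0]
contact_force: [0.1, 0.5, 0.2]
opening: 0.221
finger_force: 50.0
```

step_arm(motion=[{"dp": [-6.1,8.5,0],"twist": [0,0,0],"hand": -1},{"dp": [-13.9,15.5,0],"twist": [0,0,0],"hand": -1},{"dp": [-23,20.7,0],"twist": [0,0,0],"hand": -1},{"dp": [-32.9,23.9,0],"twist": [0,0,0],"hand": -1},{"dp": [-43.3,25,0],"twist": [0,0,0],"hand": -1}])

```text
clock: 69.22
tool_pos: [0.6298, 0.0416, 0.1273]
eef_rot: [0.773, 0.634, 0.0, 0.0]
contact_force: [0.8, 0.2, -0.5]
opening: 0.226
finger_force: 50.0
```

step_arm(motion=[{"dp": [-10.4,-1.1,0],"twist": [0,0,0],"hand": -1},{"dp": [-20.3,-4.3,0],"twist": [0,0,0],"hand": -1},{"dp": [-29.4,-9.5,0],"twist": [0,0,0],"hand": -1},{"dp": [-37.2,-16.5,0],"twist": [0,0,0],"hand": -1},{"dp": [-43.3,-25,0],"twist": [0,0,0],"hand": -1}])

```text
clock: 69.85
tool_pos: [0.5961, 0.0043, 0.1273]
eef_rot: [0.773, 0.634, -0.0, 0.0]
contact_force: [0.8, -1.2, -0.9]
opening: 0.223
finger_force: 50.0
```

step_arm(motion=[{"dp": [-4.3,-9.5,0],"twist": [0,0,0],"hand": -1},{"dp": [-6.4,-19.8,0],"twist": [0,0,0],"hand": -1},{"dp": [-6.4,-30.2,0],"twist": [0,0,0],"hand": -1},{"dp": [-4.3,-40.5,0],"twist": [0,0,0],"hand": -1},{"dp": [0,-50,0],"twist": [0,0,0],"hand": -1}])

```text
clock: 70.47
tool_pos: [0.547, 0.015, 0.1273]
eef_rot: [0.773, 0.634, -0.0, 0.0]
contact_force: [0.5, -0.8, -0.8]
opening: 0.224
finger_force: 50.0
```

step_arm(motion=[{"dp": [6.1,-8.5,0],"twist": [0,0,0],"hand": -1},{"dp": [13.9,-15.5,0],"twist": [0,0,0],"hand": -1},{"dp": [23,-20.7,0],"twist": [0,0,0],"hand": -1},{"dp": [32.9,-23.9,0],"twist": [0,0,0],"hand": -1},{"dp": [43.3,-25,0],"twist": [0,0,0],"hand": -1}])

```text
clock: 71.1
tool_pos: [0.5316, 0.0627, 0.1272]
eef_rot: [0.773, 0.634, -0.0, 0.0]
contact_force: [0.1, -0.2, -0.2]
opening: 0.226
finger_force: 50.0
```

Run:
```python
from beads import *
s=r.get_state();print(s['contact_force'],s['opening'])
plan([.5128,.3345,.127])
```

```text
[ 0.10091486 -0.24490635 -0.22853422] 0.2256282061615107
dp [ 2.628e+02 -7.160e+01  2.000e-01] twist [-0.  0. -0.] yaw now 1.374 pos [0.5316 0.0627 0.1272] t 71.1
```

step_arm(motion=[{"dp": [0,0,-25],"twist": [0,0,0],"hand": -1},{"dp": [0,0,-60],"twist": [0,0,0],"hand": -1},{"dp": [0,0,-100],"twist": [0,0,0],"hand": -1},{"dp": [0,0,-138],"twist": [0,0,0],"hand": -1},{"dp": [0,0,-138],"twist": [0,0,0],"hand": -1}])

```text
clock: 71.72
tool_pos: [0.5336, 0.0632, 0.2679]
eef_rot: [0.773, 0.634, 0.003, 0.001]
contact_force: [0.9, -0.2, -0.6]
opening: 0.222
finger_force: 50.0
```

step_arm(motion=[{"dp": [50,-14,0],"twist": [0,0,0],"hand": -1},{"dp": [105,-29,0],"twist": [0,0,0],"hand": -1},{"dp": [160,-44,0],"twist": [0,0,0],"hand": -1},{"dp": [215,-59,0],"twist": [0,0,0],"hand": -1},{"dp": [262.5,-71.5,0],"twist": [0,0,0],"hand": -1}])

```text
clock: 72.35
tool_pos: [0.5116, 0.3359, 0.2637]
eef_rot: [0.773, 0.635, -0.001, -0.0]
contact_force: [0.4, -0.5, -0.2]
opening: 0.223
finger_force: 50.0
```

step_arm(motion=[{"dp": [0,0,0],"twist": [0,0,0],"hand": -1},{"dp": [0,0,0],"twist": [0,0,0],"hand": -1},{"dp": [0,0,0],"twist": [0,0,0],"hand": -1},{"dp": [0,0,0],"twist": [0,0,0],"hand": -1}])

```text
clock: 72.85
tool_pos: [0.5134, 0.3319, 0.2651]
eef_rot: [0.774, 0.633, -0.0, 0.0]
contact_force: [0.2, -0.3, -0.3]
opening: 0.227
finger_force: 50.0
```

Run:
```python
from beads import *
plan([.5131,.3345,.127])
s=r.get_state();p=s['tool_pos']
d=cam('scene')
axis(d,p[0],p[1]-.001,[(.150,.18)],.0125,.025)
axis(d,p[0],p[1]-.001,[(.18,.225)],.007,.025)
d=beads('top',lo=(.4,-.5),hi=(.72,.13));save(d,'t9.png',(180,140,310,270),3)
```

```text
dp [  2.6  -0.9 138.1] twist [0.    0.001 0.   ] yaw now 1.372 pos [0.5134 0.3319 0.2651] t 72.85
(0.15, 0.18) 108 axis [0.5118 0.3309] rms 0.0025 zmin 0.1516
(0.18, 0.225) 94 axis [0.5136 0.3301] rms 0.0014 zmin 0.1806
[232. 164.] 44 circ [array([0.7035, 0.0785]), np.float64(0.0316)] mean [0.6944 0.0732] [49. 56. 67.]
[230. 199.] 938 circ [array([0.5831, 0.0535]), np.float64(0.0748)] mean [0.601  0.0752] [148. 118.  90.]
[437. 195.] 163 circ [array([ 0.6147, -0.4577]), np.float64(0.0182)] mean [ 0.6148 -0.4582] [32. 25. 24.]
[375. 233.] 314 circ [array([ 0.5165, -0.2988]), np.float64(0.0251)] mean [ 0.5157 -0.2985] [180. 173. 170.]
[431. 231.] 163 circ [array([ 0.5225, -0.4432]), np.float64(0.0173)] mean [ 0.5224 -0.4438] [ 47.  72. 143.]
```

View pics/t9.png

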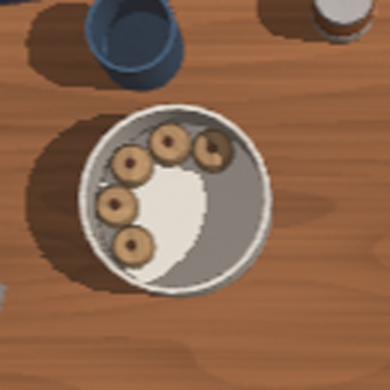

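All five beads lie in the tub along the wall, from (212,150) round to (134,245), swept by the stick. Now the stick goes back into its cell.

step_arm(motion=[{"dp": [2,-0.5,20],"twist": [0,0,0],"hand": -1},{"dp": [2,-0.5,50],"twist": [0,0,0],"hand": -1},{"dp": [2,-0.5,85],"twist": [0,0,0],"hand": -1},{"dp": [2,-0.5,115],"twist": [0,0,0],"hand": -1},{"dp": [2,-0.5,135],"twist": [0,0,0],"hand": -1}])

```text
clock: 73.58
tool_pos: [0.5126, 0.3347, 0.1289]
eef_rot: [0.773, 0.634, -0.001, 0.0]
contact_force: [0.0, 0.2, -0.2]
opening: 0.224
finger_force: 50.0
```

step_arm(motion=[{"dp": [0,0,2],"twist": [0,0,0],"hand": -1},{"dp": [0,0,4],"twist": [0,0,0],"hand": -1},{"dp": [0,0,5.5],"twist": [0,0,0],"hand": -1},{"dp": [0,0,5.5],"twist": [0,0,0],"hand": -1}])

```text
clock: 74.08
tool_pos: [0.5132, 0.3355, 0.1253]
eef_rot: [0.773, 0.634, 0.001, 0.0]
contact_force: [-0.0, -0.6, -0.6]
opening: 0.224
finger_force: 50.0
```

step_arm(motion=[{"dp": [0,0,1],"twist": [0,0,0],"hand": -1},{"dp": [0,0,1],"twist": [0,0,0],"hand": -1},{"dp": [0,0,1],"twist": [0,0,0],"hand": 0.5},{"dp": [0,0,1],"twist": [0,0,0],"hand": 0.5},{"dp": [0,0,1],"twist": [0,0,0],"hand": 0.5}])

```text
clock: 74.7
tool_pos: [0.5128, 0.3354, 0.1236]
eef_rot: [0.773, 0.634, -0.0, 0.0]
contact_force: [0.7, 0.3, 0.0]
opening: 0.537
finger_force: 0.0
```

step_arm(motion=[{"dp": [0,0,0],"twist": [0,0,0],"hand": 0.5},{"dp": [0,0,-20],"twist": [0,0,0],"hand": 0.5},{"dp": [0,0,-70],"twist": [0,0,0],"hand": 0.5},{"dp": [0,0,-125],"twist": [0,0,0],"hand": 0.5},{"dp": [0,0,-150],"twist": [0,0,0],"hand": 0.5}])

```text
clock: 75.32
tool_pos: [0.5137, 0.3363, 0.2771]
eef_rot: [0.773, 0.634, 0.002, 0.0]
contact_force: [0.1, -0.1, -0.2]
opening: 0.745
finger_force: 0.0
```

step_arm(motion=[{"dp": [0,0,0],"twist": [0,0,0],"hand": 0.5},{"dp": [0,0,0],"twist": [0,0,0],"hand": 0.5},{"dp": [0,0,0],"twist": [0,0,0],"hand": 0.5},{"dp": [0,0,0],"twist": [0,0,0],"hand": 0.5},{"dp": [0,0,0],"twist": [0,0,0],"hand": 0.5}])

```text
clock: 75.95
tool_pos: [0.5127, 0.3353, 0.2731]
eef_rot: [0.773, 0.634, -0.0, -0.0]
contact_force: [0.7, 0.6, -1.0]
opening: 0.748
finger_force: 0.0
```

Run:
```python
from beads import *
d=cam('wrist');P=world(d);X,Y,Z=P[...,0],P[...,1],P[...,2];ok=d['depth']>0
for nm,x,y in (('brush',.491,.241),('stick',.514,.333)):
    t=ok&(abs(X-x)<.03)&(abs(Y-y)<.03)&(Z>.15)&(Z<.17)
    if t.sum()>10: print(nm,P[t].mean(0).round(4),t.sum(),cv2.minAreaRect(P[t][:,:2].astype(np.float32)*1000))
d=cam('scene');save(d,'s9.png',s=1.4)
find('top',cam('top'),['mug','tin','candle'],1)
print(r.get_state()['clock'],r.get_state()['contact_force'])
```

```text
stick [0.5134 0.3361 0.1582] 631 ((513.2913818359375, 335.1746826171875), (19.64451026916504, 19.521841049194336), 78.41513061523438)
mug 0.84 [0.735 0.09  0.031] [226. 149.]
tin 0.72 [ 0.52  -0.298  0.028] [375. 231.]
candle 0.81 [ 0.745 -0.09   0.074] [295. 141.]
76.25 [0.39246814 0.18993967 0.68468049]
```

View pics/s9.png

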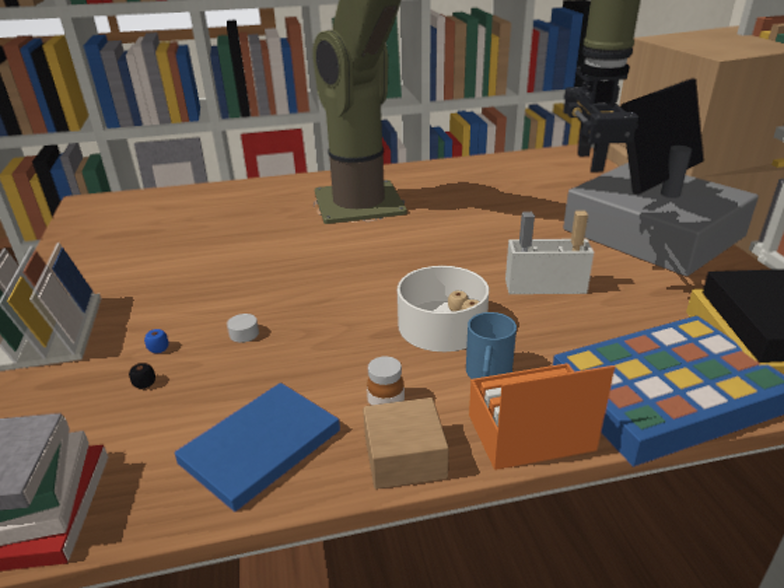

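Both tools stand foot down in the caddy, the brush at (527,230) and the stick at (580,230). The beads are in the tub at about (462,300), the mug, tin and candle have not moved, and the gripper is clear. I'll hand it in.

```bash
python3 -c "
from plant import r
print(r.finish_job())"
```

```text
the job is handed in; nothing more can be done
None
```

I handed the job in at about 76 s: five brush strokes in the empty tub, all five beads in, four full turns of stirring, both tools standing foot down in the caddy, and the mug, tin and candle where they were; `r.finish_job()` returned no verdict.

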